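Roll down the sample chips

ROBOT

A 6-joint arm with a two-finger parallel gripper is mounted at the origin on a cart in front of the work surface, level with it; the furniture and walls round the work are solid. World frame = base frame: x ahead of the robot, y to its left, z up, the work surface at z = 0. Lengths are in m, angles in rad, forces in N, time in s.
With the tool pointing down it reaches from about 0.425 to 1.125 m from the base axis. Payload 14.9 kg.
Tool frame: the origin (TCP) lies on the mounting face of the last link; the fingertips stand 191 mm ahead of it and the grasp point (between the pads) lies 172 mm ahead of it (manip.hold_point_z is the distance from the TCP to the grasp point, in m); y points along the fingers, x is the direction in which the jaws open and shut, and the axes are right-handed (so a half turn about y gives the same grasp; the last joint's range is limited). The gripper opens to 91 mm and grips with 3 to 60 N. Pads are 32 mm wide; open, the fingers measure 118 mm over their backs; the gripper's body (76 mm by 178 mm) begins 60 mm behind the grasp point.
Start: joints at [1.136, 0.379, 1.734, -0, 1.028, -0.033], TCP at [0.274, 0.644, 0.405] pointing down, gripper open.
Joint ranges: [-2.77, 2.77], [-0.74, 2.19], [0, 2.66], [-1.06, 4.2], [0.31, 2.87], [-3.08, 3.08]. Speed limits (rad/s): [1.89, 1.89, 2.39, 3.14, 3.14, 3.14].

INTERFACE

Orientations are given as a unit quaternion [x, y, z, w].
In Python, from plant import monitor, imaging, job_done, finder, manip gives the robot as it stands.
- The arm moves only by the tool apply_moves, never from a script. Its argument "commands" is a list of rows, each an object with "claw": the opening, from -1 (shut) to 1 (fully open); "travel": the shift along the tool's x, y, z in cm, a list of three; "roll": the turn about the tool's y in degrees. In form: [{"claw": claw, "travel": [dx, dy, dz], "roll": roll}, ...]. A call has 1 to 8 rows; each row shifts and turns the pose as measured when the row begins, along the tool's axes as they then stand; what a row does not reach is not made up. A row lasts 1/12 s, in which the tool goes at most 41.7 mm and 7.16 degrees, less where a joint would pass 70% of its speed; a pose out of reach is approached as far as the arm can. A call is refused whole if a number of a shift passes 4.17 or a number of a turn 7.16, either way. A call with a gripper value outside its range is refused whole. The fingers move at their own pace and stop on an object; "squeeze" is the grip in N (left out, the last holds). Time passes only in rows, so rows that do not move let the fingers close. It gives the time, the measured TCP pose, the force and the opening at its end, in the units of the state.
- monitor.get_obs(): the state, without advancing time (a new reading comes with each control period).
- imaging.read_camera(name): name is "scene" or "top" or "wrist"; returns (picture, depth): 384x512x3 uint8, blue, green, red; 384x512 float32, m along the optical axis (not along the pixel's ray), 0 where there is no reading.
- imaging.get_calibration(name): a dict with "K" (3x3 intrinsics, pixels), "origin" and "orientation" of the camera in the world; the wrist camera has in their place "mount" (4x4, takes a point from camera to tool coordinates, whose origin is the TCP and whose axes are the tool frame's). Camera axes: x right, y down, z forward; pixel columns grow to the right and rows downward; lengths in m; the calibration is good to about 2 mm. A picture is of the moment at which its call begins: read the wrist's pose just before it. get_calibration takes no time and is no camera call.
- job_done(): hands the job in, once; it reports no verdict.
Trained networks look in the newest picture that a camera, given by its name, has taken for a name from the list of things; names that differ only in an ending like _2 or _b are one class to them, and where a whole thing is asked for, a point or a joint stands for the part that bears it (a point fixed in the world has none). Each returns a list of dicts, best first, with "p" (0 to 1); they miss things now and then, are a little off and sometimes report something else, mostly with a low value. They report only what shows in the picture. A call takes as long as a camera call. They do not tell look-alikes from the thing itself.
- finder.cut_out(camera, label): "region" (384x512 bool, what is visible of it) and "at" ([column, row] as shares, 0 to 1, of the picture: columns of its width, rows of its height, amid what is visible of it).
- finder.mark_of(camera, label): "at" ([column, row] as shares, 0 to 1, of the picture: columns of its width, rows of its height: a listed point, or the origin of a listed thing).
The state is a dict: "t": time; "joints": joint angles; "qvel": joint speeds; "effort": joint torques, N m; "tool_pos": TCP position; "orientation": TCP orientation; "contact_force": force on the tool from outside, world axes, zero at the start; "torque": the same for the moment, N m; "grip_width": finger opening in m.
Only numpy, scipy, OpenCV 4.12 (cv2) and the standard library are available. Lean on these libraries where they do the work, as an engineer would, in place of code of your own. Each camera call takes 0.05 s, during which the arm holds its last target. There are 200 camera calls.

TASK

Take the hand roller from its stand and roll it with firm, steady downward pressure (around 16 N, never more than 28 N) along the row of five sample chips in the pressing jig, from one end of the row to the other and back if need be, until every chip is fully seated on the bed. Only the roller may press on the jig and chips, not the fingers; then hang the roller upright back in its stand, and leave the tape roll, carton and pot where they are.

Things in the scene. Friction and masses are not known exactly. Their poses are not given: they have to be found in the camera images.
- board: Fixed pressing jig on the table: aluminium frame 96 mm (x) by 270 mm (y), 20 mm high, a thumbscrew on each short end. Origin: centre of its underside, on the table. Inside it lies a plywood bed, its top 20 to 35 mm above the table: it was set to any height in that range, which is NOT reported, and does not give under load. On the bed a row of five chips along y.
- board_mid (a point): Middle of the jig, 20 mm above the table, a point of the frame (not of the bed). The five stiff sample chips are each 60 mm (x) by 42 mm (y) by 4 mm thick, centred at x = 0, y = -88, -44, 0, +44, +88 mm of the jig. Tops of seated chips are 24 to 39 mm above the table, as the bed is set; unseated ones up to 3 mm higher. The bed around them is flat.
- stand: Fixed steel stand in which the roller hangs: a foot 94 x 94 x 8 mm with two upright rails, 12 mm thick, 80 mm long (along its y), tops 70 mm above the table, inner faces at x = +-29 mm. Origin: centre of its underside, on the table.
- stand_seat (a point): Middle of the upper side of the stand's foot, between the rails, 8 mm above the table; the roller's origin lies here, its x axis along the stand's x (either sense), when it hangs properly in the stand with its flange on both rails.
- roller: Sprung hand roller, about 0.27 kg, hanging upright in the stand. Origin: lowest point of the drum; z up, x the rolling direction, y the drum's axis. Drum 40 mm across, 50 long, in a fork 72 mm wide. Grey flange 84 (x) x 60 (y) mm at z = 62 to 68 mm, resting on the rails. Black block grip 30 (x) x 40 (y) mm at z = 68 to 126 mm, to be held from above.
- drum (a joint): Angle the roller's free-turning rubber drum has turned in its fork (rad, 0 at the start); 50 mm of rolling is 2.5 rad, the sign depends on the direction. The fork slides up into the handle on springs: 3 N preload, then 10 N per mm, at most 8 mm.
- chip_1 (a joint): Height of the chip at y = -88 mm of the jig above its fully seated position (m): 0 is seated, it starts 0.002 to 0.003. The tacky pad under it gives way only to a push of over 8 N, then slowly: about 1 mm/s for every 1.5 N above that (16 N seats a chip in about half a second). It does not spring back.
- chip_2 (a joint): Height of the chip at y = -44 mm of the jig above its fully seated position (m): 0 is seated, it starts 0.002 to 0.003. The tacky pad under it gives way only to a push of over 8 N, then slowly: about 1 mm/s for every 1.5 N above that (16 N seats a chip in about half a second). It does not spring back.
- chip_3 (a joint): Height of the chip at y = +0 mm of the jig above its fully seated position (m): 0 is seated, it starts 0.002 to 0.003. The tacky pad under it gives way only to a push of over 8 N, then slowly: about 1 mm/s for every 1.5 N above that (16 N seats a chip in about half a second). It does not spring back.
- chip_4 (a joint): Height of the chip at y = +44 mm of the jig above its fully seated position (m): 0 is seated, it starts 0.002 to 0.003. The tacky pad under it gives way only to a push of over 8 N, then slowly: about 1 mm/s for every 1.5 N above that (16 N seats a chip in about half a second). It does not spring back.
- chip_5 (a joint): Height of the chip at y = +88 mm of the jig above its fully seated position (m): 0 is seated, it starts 0.002 to 0.003. The tacky pad under it gives way only to a push of over 8 N, then slowly: about 1 mm/s for every 1.5 N above that (16 N seats a chip in about half a second). It does not spring back.
- tape_roll: Bystander: tan tape roll lying flat, 104 mm across, 48 mm high. Origin: centre of its underside. It and the stand stand left and right of the jig, either way round.
- carton: Bystander: small closed brown carton 65 x 100 x 61 mm beyond the jig. Origin: centre of its underside.
- pot: Bystander: empty black plastic pot, 76 mm across, 58 mm high, on the robot's side of the jig. Origin: centre of its underside.
Things that resemble listed ones, but are neither listed nor needed, are in the scene too. What is shaped like the roller but pink or red is not meant.

How it is judged:
By the outcome, as a careful person would: the job done as asked, in the order asked, and still so for the second after the job is handed in, with the robot touching nothing.
It also fails if it takes over 69 s, if anything falls off the work surface, if the arm or the gripper's body presses on something with over 40 N, if the wrist force passes 120 N, or if a joint passes its speed limit or range.

## Working session

There is one attempt and no reset: what is moved stays moved. The work goes in short steps, Python scripts to look and compute and a tool call to move; the robot and the scene stay as the last step left them, time stands still between calls to the robot, and variables do not carry over. Pictures are saved under pics/ and viewed, about 8 in all and at most 12, crops included, and the job is handed in when it is done.

Besides the shell and the picture viewer there is one more tool, called after "Call:" in YAML: its name, and indented under it one key for each argument. apply_moves: Moves the arm, as the interface text tells. Its arguments: {"type":"object","properties":{"commands":{"type":"array","items":{"type":"object","properties":{"claw":{"type":"number"},"travel":{"type":"array","items":{"type":"number"}},"roll":{"type":"number"}}}},"squeeze":{"type":"number"}},"required":["commands"]}

```bash
mkdir -p pics
cat > h.py <<'E'
import numpy as np, cv2
from scipy.spatial.transform import Rotation as R
from plant import monitor, imaging, job_done, finder, manip
def cam(name):
    c=imaging.get_calibration(name); K=np.array(c["K"])
    if "mount" in c:
        o=monitor.get_obs(); T=np.eye(4); T[:3,:3]=R.from_quat(o["orientation"]).as_matrix(); T[:3,3]=o["tool_pos"]
        M=T@np.array(c["mount"])
    else:
        M=np.eye(4); q=np.array(c["orientation"]); M[:3,:3]=q if q.shape==(3,3) else R.from_quat(q).as_matrix(); M[:3,3]=c["origin"]
    return K,M
def cloud(d,K,M):
    v,u=np.mgrid[:d.shape[0],:d.shape[1]]
    P=np.stack([(u-K[0,2])/K[0,0]*d,(v-K[1,2])/K[1,1]*d,d],-1)
    return P@M[:3,:3].T+M[:3,3]
E
python3 - <<'E'
from h import *
print(monitor.get_obs(), manip.hold_point_z)
ims=[]
for n in("top","scene"):
    K,M=cam(n); im,d=imaging.read_camera(n); P=cloud(d,K,M); ims.append(im)
    print(n,M[:3,3].round(3)); np.savez(n+".npz",im=im,P=P,d=d)
    for l in("board","stand","roller","tape_roll","carton","pot"):
        for r in finder.cut_out(n,l)[:3]:
            m=r["region"]&(d>0); Q=P[m]; hi=Q[Q[:,2]>Q[:,2].max()-.01] if len(Q) else Q
            print(l,round(r["p"],2),(np.array(r["at"])*[512,384]).round(),np.median(Q,0).round(3),"topmean",hi.mean(0).round(3),"n",m.sum(), "lo",np.percentile(Q,2,0).round(3),"hi",np.percentile(Q,98,0).round(3))
cv2.imwrite("pics/a.png",cv2.resize(ims[0],(800,600)));cv2.imwrite("pics/b.png",cv2.resize(ims[1],(800,600)))
E
```

```text
{'t': 0.0, 'joints': array([ 1.13572444e+00,  3.79430186e-01,  1.73479506e+00, -1.23698322e-05,
        1.02846805e+00, -3.32997434e-02]), 'qvel': array([ 0.00115784, -0.00014512,  0.00174701,  0.0001506 ,  0.0016723 ,
       -0.00049763]), 'effort': array([ 1.00733450e-03, -7.63751936e+01, -4.34350383e+01,  6.51140325e-02,
        4.25365625e-02, -1.08669226e-04]), 'tool_pos': array([0.27366044, 0.64408318, 0.40406594]), 'orientation': array([ 0.58991956,  0.38984853, -0.39050761, -0.58950559]), 'contact_force': array([ 0.14676968,  0.12959391, -0.83202149]), 'torque': array([-0.03385351, -0.00015396, -0.05240314]), 'grip_width': 0.09109125772502046} 0.172
top [ 0.197 -0.054  1.194]
stand 0.66 [291. 209.] [ 0.511 -0.262  0.011] topmean [ 0.532 -0.272  0.071] n 286 lo [ 0.494 -0.33   0.004] hi [ 0.582 -0.249  0.073]
stand 0.28 [300. 195.] [ 0.53  -0.292  0.077] topmean [ 0.537 -0.297  0.133] n 498 lo [ 0.507 -0.342  0.004] hi [ 0.571 -0.259  0.136]
stand 0.22 [228. 203.] [ 0.58  -0.041  0.027] topmean [ 0.584 -0.042  0.031] n 2085 lo [ 0.537 -0.174  0.008] hi [0.631 0.088 0.035]
roll
[... 1431 characters left out ...]
 663 lo [ 0.352 -0.322  0.015] hi [ 0.435 -0.239  0.128]
tape_roll 0.64 [153. 140.] [0.495 0.308 0.034] topmean [0.495 0.314 0.048] n 717 lo [ 0.445  0.264 -0.001] hi [0.544 0.367 0.052]
carton 0.77 [243. 138.] [0.732 0.092 0.055] topmean [0.743 0.107 0.061] n 712 lo [ 0.704  0.054 -0.   ] hi [0.782 0.187 0.064]
carton 0.64 [246. 190.] [ 0.584 -0.092  0.03 ] topmean [ 0.583 -0.093  0.031] n 177 lo [ 0.555 -0.114  0.024] hi [ 0.61  -0.07   0.035]
carton 0.52 [179. 202.] [0.387 0.02  0.034] topmean [0.385 0.013 0.057] n 553 lo [ 0.349 -0.026  0.003] hi [0.418 0.045 0.06 ]
pot 0.95 [176. 201.] [0.386 0.02  0.033] topmean [0.385 0.013 0.057] n 577 lo [ 0.349 -0.026  0.001] hi [0.419 0.057 0.06 ]
```

View pics/a.png

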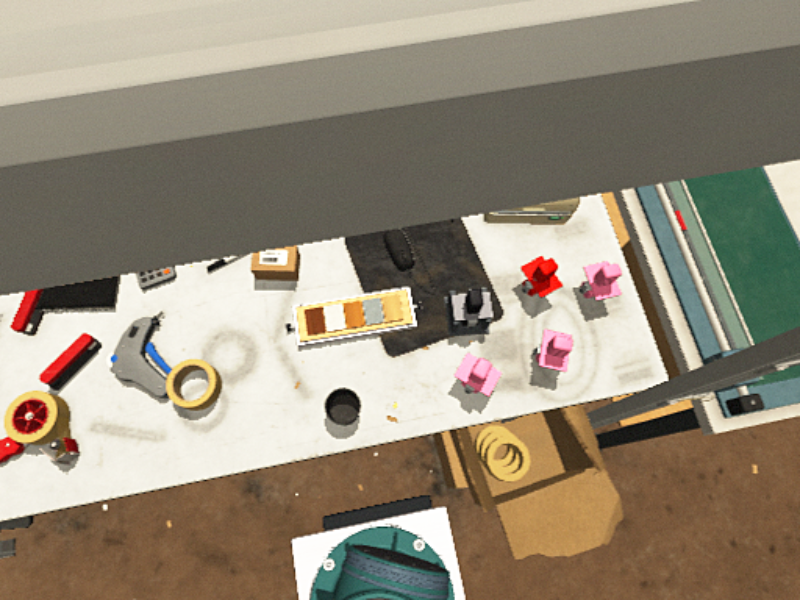

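View pics/b.png

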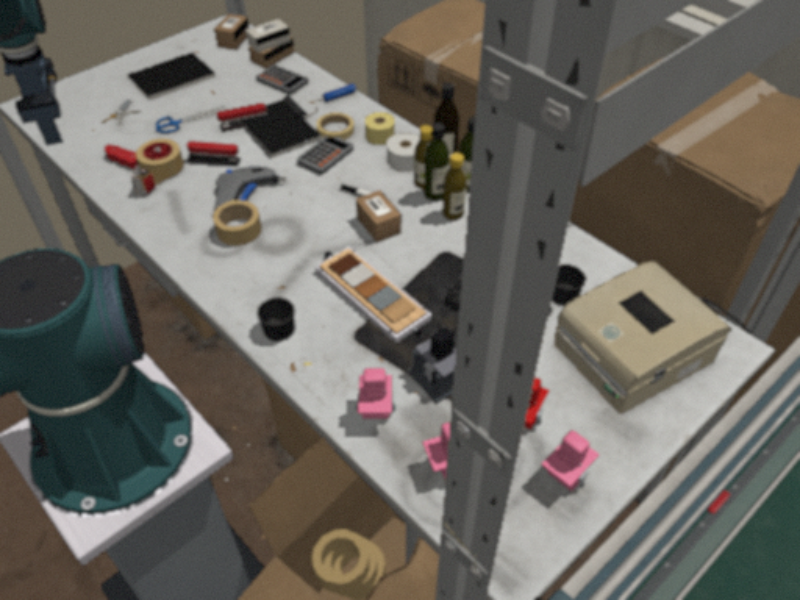

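The wanted roller is the grey/black one at about pixel (470,308) in the top view. The jig is around (355,315), the tape roll is at (193,383), the pot at (343,407) and the carton at (275,262). Next I'll fit precise poses.

```bash
cat > fit.py <<'E'
from h import *
def rect(Q,name):
    c,s,a=cv2.minAreaRect((Q[:,:2]*1000).astype(np.float32)); print(name,len(Q),np.round(c,1),np.round(s,1),round(a,1),"zmed",np.median(Q[:,2]).round(4))
def box(P,c,r,z0,z1):
    Q=P.reshape(-1,3); return Q[(np.abs(Q[:,0]-c[0])<r)&(np.abs(Q[:,1]-c[1])<r)&(Q[:,2]>z0)&(Q[:,2]<z1)]
E
python3 - <<'E'
from fit import *
o=monitor.get_obs(); print(R.from_quat(o["orientation"]).as_matrix().round(3))
for n in("top","scene"):
    P=np.load(n+".npz")["P"]; print(n)
    rect(box(P,(.537,-.297),.06,.120,.15),"grip"); rect(box(P,(.537,-.297),.07,.070,.083),"flange"); rect(box(P,(.537,-.297),.08,.06,.083),"fl+rails")
    rect(box(P,(.537,-.297),.08,.004,.012),"foot")
    rect(box(P,(.583,-.042),.145,.014,.05),"jig")
    for y in np.arange(-.19,.11,.012):
        Q=box(P,(.583,y),.006,.0,.06); print(round(y,3),np.median(Q[:,2]).round(4) if len(Q) else None,end="; ")
    Q=P.reshape(-1,3); H=Q[(Q[:,0]>.2)&(Q[:,0]<.9)&(abs(Q[:,1])<.75)&(Q[:,2]>.15)&(Q[:,2]<1.)]
    print("\nhigh",len(H), H.min(0) if len(H) else 0,H.max(0) if len(H) else 0)
    h=[(k,c) for k,c in zip(*np.unique((H/0.1).astype(int),axis=0,return_counts=True)) if c>20]; print([(list(map(int,k)),int(c)) for k,c in h][:40])
E
```

```text
[[ 0.391 -0.    -0.92 ]
 [ 0.92   0.     0.391]
 [-0.    -1.     0.   ]]
top
grip 113 [ 537.7 -297.4] [29.5 38.5] 85.3 zmed 0.1334
flange 297 [ 542.2 -297.6] [85.4 76.4] 84.8 zmed 0.0756
fl+rails 339 [ 542.2 -298. ] [85.6 79.1] 83.2 zmed 0.0751
foot 417 [ 537.3 -297.4] [159.3 159.4] 0.4 zmed 0.0063
jig 2178 [632.2 -42.1] [288.  192.7] 89.6 zmed 0.0275
-0.19 0.0161; -0.178 0.0199; -0.166 0.024; -0.154 0.0254; -0.142 0.0307; -0.13 0.0315; -0.118 0.0312; -0.106 0.0303; -0.094 0.0311; -0.082 0.032; -0.07 0.0301; -0.058 0.0339; -0.046 0.0312; -0.034 0.0307; -0.022 0.0305; -0.01 0.0297; 0.002 0.031; 0.014 0.0304; 0.026 0.0291; 0.038 0.0312; 0.05 0.0308; 0.062 0.0301; 0.074 0.0246; 0.086 0.0219; 0.098 0.0025; 
high 1772 [ 0.24113487 -0.74980498  0.15046661] [ 0.32682366 -0.57669837  0.53997864]
[([2, -6, 1], 159), ([2, -6, 2], 325), ([2, -6, 3], 412), ([2, -6, 4], 517), ([2, -6, 5], 53), ([2, -5, 1], 34), ([2, -5, 2], 42), ([2, -5, 3], 60), ([2, -5, 4], 127), ([2, -5, 5], 34)]
scene
grip 143 [ 537.4 -303.2] [30.4 40.9] 87.1 zmed 0.1322
flange 243 [ 535.  -301.4] [86.6 64.9] 81.7 zmed 0.0755
[... 639 characters left out ...]
, 2], 708), ([2, -6, 3], 857), ([2, -6, 4], 1136), ([2, -6, 5], 1482), ([2, -6, 6], 2028), ([2, -6, 7], 2884), ([2, -6, 8], 5090), ([2, -6, 9], 4792), ([2, -5, 1], 67), ([2, -5, 2], 162), ([2, -5, 3], 203), ([2, -5, 4], 241), ([2, -5, 5], 340), ([2, -5, 6], 465), ([2, -5, 7], 660), ([2, -5, 8], 877), ([2, -5, 9], 665), ([2, 3, 6], 53), ([2, 4, 5], 187), ([2, 5, 2], 233), ([2, 5, 3], 612), ([2, 5, 4], 67), ([2, 5, 5], 192), ([2, 6, 3], 271), ([2, 6, 4], 359), ([3, -7, 1], 28), ([3, -6, 8], 1705), ([3, -6, 9], 685), ([3, 5, 4], 79), ([3, 5, 5], 26), ([3, 6, 3], 115), ([3, 6, 4], 61), ([4, -6, 8], 1345), ([4, -6, 9], 408), ([4, -5, 8], 824), ([5, -6, 8], 374), ([5, -5, 8], 95), ([8, 0, 1], 48)]
```

```bash
cat >> h.py <<'E'
def plan(target,yaw=None,step=.038,via=None):
    """rows from measured pose to target (world xyz of TCP, yaw deg of tool x axis)"""
    o=monitor.get_obs(); p=np.array(o["tool_pos"]); A=R.from_quat(o["orientation"]).as_matrix()
    y0=np.degrees(np.arctan2(A[1,0],A[0,0])); dy=0 if yaw is None else (yaw-y0+180)%360-180
    print("at",p.round(4),"yaw",round(y0,2),"t",round(o["t"],2),"F",np.round(o["contact_force"],1),"w",round(o["grip_width"],4),"down",A[2,1].round(4))
    pts=[np.array(v) for v in (via or [])]+[np.array(target)]; rows=[]
    for q in pts:
        n=max(1,int(np.ceil(np.linalg.norm(q-p)/step))); rows+= [(q-p)/n]*n; p=q
    n=max(len(rows),int(np.ceil(abs(dy)/6.5))); rows+= [np.zeros(3)]*(n-len(rows))
    nr=int(np.ceil(abs(dy)/6.5)); y=np.radians(y0)
    for i,d in enumerate(rows):
        r=dy/nr if i<nr else 0
        X=np.array([np.cos(y),np.sin(y),0]);Z=np.cross(X,[0,0,-1])
        t=[d@X*100,-d[2]*100,d@Z*100]; print(i,np.round(t,2).tolist(),"roll",round(-r,2)); y+=np.radians(r)
E
python3 - <<'E'
from h import *
plan((.50,-.12,.44),85,via=[(.48,.40,.42)])
print(np.array(imaging.get_calibration("wrist")["mount"]).round(3))
E
```

```text
at [0.2738 0.6443 0.4047] yaw 66.98 t 0.7 F [0.1 1.  0.3] w 0.0915 down -1.0
0 [-1.6, -0.17, -3.17] roll -6.01
1 [-1.92, -0.17, -2.99] roll -6.01
2 [-2.23, -0.17, -2.77] roll -6.01
3 [-2.5, -0.17, -2.52] roll 0
4 [-2.5, -0.17, -2.52] roll 0
5 [-2.5, -0.17, -2.52] roll 0
6 [-2.5, -0.17, -2.52] roll 0
7 [-2.5, -0.17, -2.52] roll 0
8 [-2.5, -0.17, -2.52] roll 0
9 [-3.69, -0.14, -0.47] roll 0
10 [-3.69, -0.14, -0.47] roll 0
11 [-3.69, -0.14, -0.47] roll 0
12 [-3.69, -0.14, -0.47] roll 0
13 [-3.69, -0.14, -0.47] roll 0
14 [-3.69, -0.14, -0.47] roll 0
15 [-3.69, -0.14, -0.47] roll 0
16 [-3.69, -0.14, -0.47] roll 0
17 [-3.69, -0.14, -0.47] roll 0
18 [-3.69, -0.14, -0.47] roll 0
19 [-3.69, -0.14, -0.47] roll 0
20 [-3.69, -0.14, -0.47] roll 0
21 [-3.69, -0.14, -0.47] roll 0
22 [-3.69, -0.14, -0.47] roll 0
[[ 1.     0.    -0.001  0.001]
 [ 0.001 -0.254  0.967  0.02 ]
 [ 0.    -0.967 -0.254  0.072]
 [ 0.     0.     0.     1.   ]]
```

Call:
apply_moves:
  commands:
    - {"claw": 1,"travel": [-1.6,-0.2,-3.2],"roll": -6}
    - {"claw": 1,"travel": [-1.9,-0.2,-3.0],"roll": -6}
    - {"claw": 1,"travel": [-2.2,-0.2,-2.8],"roll": -6}
    - {"claw": 1,"travel": [-2.5,-0.2,-2.5],"roll": 0}
    - {"claw": 1,"travel": [-2.5,-0.2,-2.5],"roll": 0}
    - {"claw": 1,"travel": [-2.5,-0.2,-2.5],"roll": 0}
    - {"claw": 1,"travel": [-2.5,-0.2,-2.5],"roll": 0}
    - {"claw": 1,"travel": [-2.5,-0.2,-2.5],"roll": 0}

```text
t: 1.37
tool_pos: [0.4615, 0.4247, 0.4212]
orientation: [-0.516, -0.484, 0.483, 0.516]
contact_force: [-0.4, 1.1, 0.4]
grip_width: 0.091
```

Call:
apply_moves:
  commands:
    - {"claw": 1,"travel": [-3.7,-0.2,-0.7],"roll": 0}
    - {"claw": 1,"travel": [-3.7,-0.2,-0.6],"roll": 0}
    - {"claw": 1,"travel": [-3.7,-0.2,-0.5],"roll": 0}
    - {"claw": 1,"travel": [-3.7,-0.2,-0.5],"roll": 0}
    - {"claw": 1,"travel": [-3.7,-0.2,-0.5],"roll": 0}
    - {"claw": 1,"travel": [-3.7,-0.2,-0.5],"roll": 0}
    - {"claw": 1,"travel": [-3.7,-0.2,-0.5],"roll": 0}
    - {"claw": 1,"travel": [-3.7,-0.2,-0.5],"roll": 0}

```text
t: 2.03
tool_pos: [0.4876, 0.1137, 0.4383]
orientation: [0.516, 0.486, -0.481, -0.516]
contact_force: [0.4, 0.3, -0.1]
grip_width: 0.0913
```

Call:
apply_moves:
  commands:
    - {"claw": 1,"travel": [-3.7,-0.2,-0.5],"roll": 0}
    - {"claw": 1,"travel": [-3.7,-0.2,-0.5],"roll": 0}
    - {"claw": 1,"travel": [-3.7,-0.2,-0.5],"roll": 0}
    - {"claw": 1,"travel": [-3.7,-0.2,-0.5],"roll": 0}
    - {"claw": 1,"travel": [-3.7,-0.2,-0.5],"roll": 0}

```text
t: 2.45
tool_pos: [0.4987, -0.0819, 0.4498]
orientation: [0.517, 0.487, -0.481, -0.515]
contact_force: [1.0, 1.2, -0.3]
grip_width: 0.0908
```

Run:
```python
from h import *
plan((.50,-.12,.44),85)
```

```text
at [ 0.4987 -0.0819  0.4498] yaw 86.34 t 2.45 F [ 1.   1.2 -0.3] w 0.0908 down -1.0
0 [-1.9, 0.49, -0.19] roll 1.34
1 [-1.89, 0.49, -0.23] roll 0
```

Call:
apply_moves:
  commands:
    - {"claw": 1,"travel": [-3.5,0,0],"roll": 0}
    - {"claw": 1,"travel": [0,0,0],"roll": 0}
    - {"claw": 1,"travel": [0,0,0],"roll": 0}

```text
t: 2.7
tool_pos: [0.4961, -0.1248, 0.451]
orientation: [0.519, 0.485, -0.479, -0.515]
contact_force: [0.4, -0.0, 0.8]
grip_width: 0.0909
```

Run:
```python
from fit import *
K,M=cam("wrist"); im,d=imaging.read_camera("wrist"); P=cloud(d,K,M); np.savez("w1.npz",im=im,P=P)
cv2.imwrite("pics/w1.png",cv2.resize(im,(800,600)))
rect(box(P,(.537,-.297),.06,.125,.15),"grip"); rect(box(P,(.537,-.297),.07,.070,.083),"flange"); rect(box(P,(.537,-.297),.07,.064,.073),"rails")
b=np.abs(P-np.array([.583,-.042,.03])); m=(b[...,0]<.065)&(b[...,1]<.16)&(P[...,2]>.012)&(P[...,2]<.05)
rect(P[m],"jig"); cv2.imwrite("pics/m1.png",cv2.resize((m*255).astype(np.uint8),(800,600)))
for l in ("board_mid","stand_seat","board","roller"):
    for r in finder.mark_of("wrist",l)[:2]:
        u,v=np.array(r["at"])*[512,384]; ray=M[:3,:3]@[(u-K[0,2])/K[0,0],(v-K[1,2])/K[1,1],1]; z={"board_mid":.02,"board":0}.get(l,.008)
        print(l,r["p"],(u,v),(M[:3,3]+ray*(z-M[2,3])/ray[2]).round(4))
```

```text
grip 484 [ 538.  -299.8] [28.8 38.9] 83.2 zmed 0.1323
flange 1508 [ 535.6 -300. ] [85.6 66.5] 83.7 zmed 0.0763
rails 241 [ 522.8 -296.2] [82.  41.9] 83.5 zmed 0.0697
jig 9124 [583.8 -46.4] [309.5  96.1] 88.1 zmed 0.0256
board_mid 0.88 (np.float64(310.2208), np.float64(221.2992)) [ 0.5857 -0.0448  0.02  ]
board 0.71 (np.float64(309.7088), np.float64(218.49599999999998)) [ 0.5887 -0.0419  0.    ]
roller 0.97 (np.float64(144.0768), np.float64(202.59839999999997)) [ 0.5417 -0.2971  0.008 ]
roller 0.7 (np.float64(141.9776), np.float64(103.10400000000001)) [ 0.3969 -0.275   0.008 ]
```

View pics/w1.png

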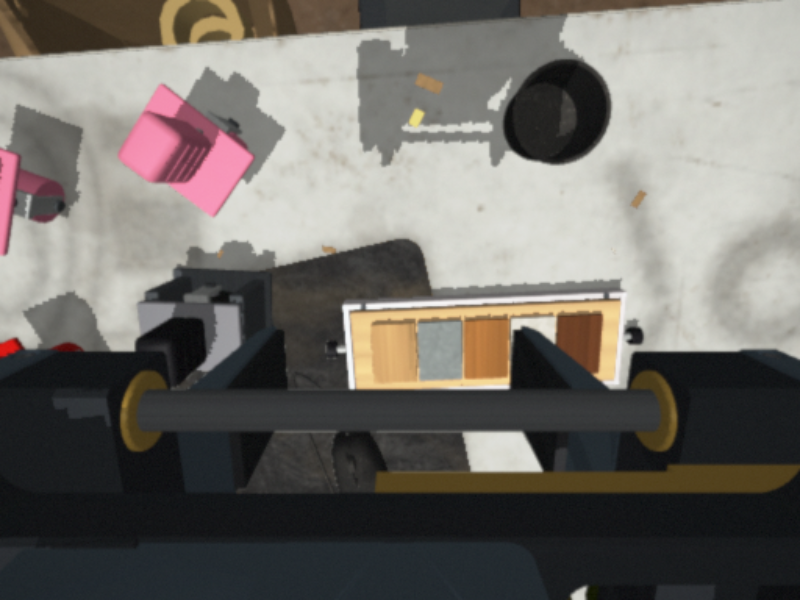

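Run:
```python
from fit import *
for f in("w1","top","scene"):
    P=np.load(f+".npz")["P"].reshape(-1,3)
    Q=P[(abs(P[:,0]-.583)<.07)&(P[:,2]>.014)&(P[:,2]<.05)]
    ys=np.arange(-.165,.08,.008); lo=[];hi=[];yy=[]
    for y in ys:
        q=Q[abs(Q[:,1]-y)<.005]
        if len(q)>15: yy.append(y);lo.append(np.percentile(q[:,0],2));hi.append(np.percentile(q[:,0],98))
    fl=np.polyfit(yy,lo,1);fh=np.polyfit(yy,hi,1)
    q=Q[abs(Q[:,0]-.583)<.045]; xs=np.arange(.555,.615,.008); a=[(Q[abs(Q[:,0]-x)<.005,1].min(),Q[abs(Q[:,0]-x)<.005,1].max()) for x in xs]
    print(f,"lo",fl.round(4),"hi",fh.round(4),"yaw from lo/hi",90-np.degrees(fl[0]),90-np.degrees(fh[0]),"mid x@-.042",(np.polyval(fl,-.042)+np.polyval(fh,-.042))/2,np.round([np.polyval(fl,-.042),np.polyval(fh,-.042)],4))
    print(np.round(a,3).tolist())
```

```text
w1 lo [0.0215 0.5386] hi [-0.0935  0.6087] yaw from lo/hi 88.76879185518986 95.35997455743627 mid x@-.042 0.5751553787823436 [0.5376 0.6127]
[[-0.467, 0.089], [-0.454, 0.09], [-0.201, 0.09], [-0.201, 0.108], [-0.201, 0.108], [-0.181, 0.107], [-0.181, 0.088], [-0.181, 0.087]]
top lo [0.0241 0.5401] hi [0.0223 0.6317] yaw from lo/hi 88.61726173775409 88.72271211359052 mid x@-.042 0.5848939336399652 [0.5391 0.6307]
[[-1.094, 0.629], [-1.099, 0.631], [-1.103, 0.631], [-1.107, 0.623], [-1.108, 0.618], [-1.11, 0.608], [-1.115, 0.599], [-1.121, 0.593]]
scene lo [0.0233 0.5395] hi [0.0281 0.6312] yaw from lo/hi 88.66618434657647 88.38826335386332 mid x@-.042 0.5842503130991807 [0.5385 0.63  ]
[[-0.752, 1.267], [-0.752, 1.272], [-0.751, 1.272], [-0.752, 1.271], [-0.752, 1.269], [-0.752, 1.269], [-0.752, 1.272], [-0.752, 1.278]]
```

The wrist view shows the roller's grip at (175,345) and the jig at (485,340). Its pink look-alikes are at (185,150) and the left edge. The measurements agree: jig centre (0.5845, −0.0455) with yaw 88.6°, roller (0.538, −0.2995) with yaw 83.5°.

Run:
```python
from h import *
plan((.538,-.2995,.34),83.5)
```

```text
at [ 0.4963 -0.1224  0.4508] yaw 86.22 t 2.95 F [-0.6 -0.2  0.7] w 0.0914 down -0.9999
0 [-2.9, 1.85, -0.89] roll 2.72
1 [-2.85, 1.85, -1.02] roll 0
2 [-2.85, 1.85, -1.02] roll 0
3 [-2.85, 1.85, -1.02] roll 0
4 [-2.85, 1.85, -1.02] roll 0
5 [-2.85, 1.85, -1.02] roll 0
```

Call:
apply_moves:
  commands:
    - {"claw": 1,"travel": [-2.9,1.85,-0.9],"roll": 2.7}
    - {"claw": 1,"travel": [-2.85,1.85,-1.0],"roll": 0}
    - {"claw": 1,"travel": [-2.85,1.85,-1.0],"roll": 0}
    - {"claw": 1,"travel": [-2.85,1.85,-1.0],"roll": 0}
    - {"claw": 1,"travel": [-2.85,1.85,-1.0],"roll": 0}
    - {"claw": 1,"travel": [-2.85,1.85,-1.0],"roll": 0}
    - {"claw": 1,"travel": [0,0,0],"roll": 0}

```text
t: 3.53
tool_pos: [0.5437, -0.2977, 0.3372]
orientation: [0.528, 0.479, -0.47, -0.521]
contact_force: [-1.2, -0.2, -1.5]
grip_width: 0.0916
```

Run:
```python
from h import *
plan((.538,-.2995,.34),83.5)
```

```text
at [ 0.5437 -0.2977  0.3372] yaw 84.26 t 3.53 F [-1.2 -0.2 -1.5] w 0.0916 down -0.9999
0 [-0.24, -0.28, 0.55] roll 0.76
```

Call:
apply_moves:
  commands:
    - {"claw": 1,"travel": [-0.2,0,0.55],"roll": 0.7}
    - {"claw": 1,"travel": [0,0,0],"roll": 0}

```text
t: 3.7
tool_pos: [0.5382, -0.2983, 0.3356]
orientation: [0.53, 0.475, -0.467, -0.525]
contact_force: [-0.4, 0.5, 0.3]
grip_width: 0.0908
```

Run:
```python
from fit import *
K,M=cam("wrist"); im,d=imaging.read_camera("wrist"); P=cloud(d,K,M); np.savez("w2.npz",im=im,P=P)
cv2.imwrite("pics/w2.png",cv2.resize(im,(800,600)))
rect(box(P,(.537,-.297),.03,.125,.14),"grip"); rect(box(P,(.537,-.297),.055,.072,.080),"flange"); rect(box(P,(.537,-.297),.055,.064,.073),"rails")
plan((.538,-.2995,.275),83.5,step=.03)
```

```text
grip 2291 [ 537.3 -300.9] [29.7 38. ] 84.1 zmed 0.1336
flange 4184 [ 537.2 -300.9] [84.  63.5] 84.0 zmed 0.0761
rails 577 [ 541.5 -298.7] [81.2 79.4] 83.2 zmed 0.07
at [ 0.5386 -0.2979  0.3361] yaw 83.59 t 3.75 F [ 0.2  0.8 -0.3] w 0.0916 down -0.9999
0 [-0.05, 2.04, 0.01] roll 0.09
1 [-0.05, 2.04, 0.01] roll 0
2 [-0.05, 2.04, 0.01] roll 0
```

View pics/w2.png

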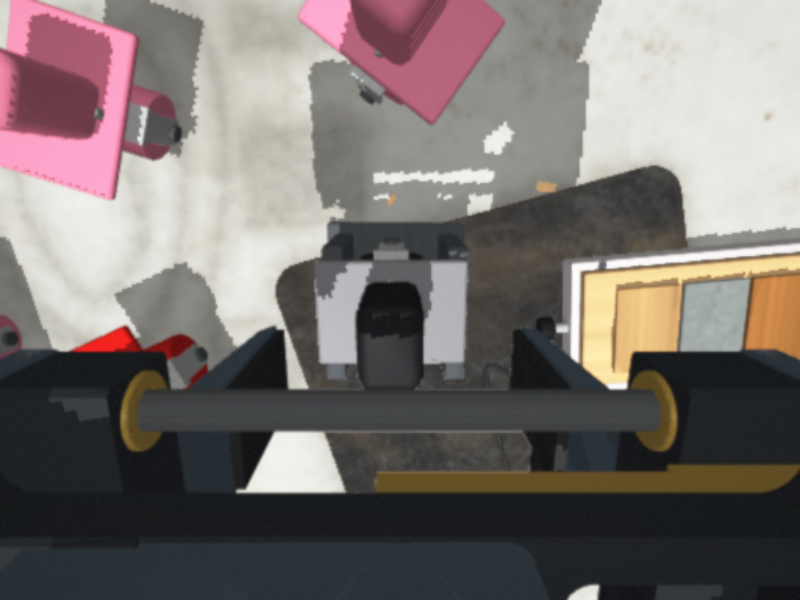

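The view confirms the grey roller is centred between the fingers, with its grip at (390,335). Refined pose: (0.537, −0.301), yaw 84°. I'll descend and grip.

Call:
apply_moves:
  commands:
    - {"claw": 1,"travel": [-0.3,2.0,0.1],"roll": -0.3}
    - {"claw": 1,"travel": [0,2.0,0],"roll": 0}
    - {"claw": 1,"travel": [0,1.6,0],"roll": 0}
    - {"claw": 1,"travel": [0,0,0],"roll": 0}

```text
t: 4.08
tool_pos: [0.5392, -0.2965, 0.2835]
orientation: [0.53, 0.479, -0.469, -0.52]
contact_force: [-1.1, -0.1, -0.0]
grip_width: 0.0911
```

Run:
```python
from h import *
plan((.5373,-.301,.275),84,step=.03)
```

```text
at [ 0.5392 -0.2965  0.2835] yaw 84.17 t 4.08 F [-1.1 -0.1 -0. ] w 0.0911 down -0.9998
0 [-0.47, 0.85, 0.14] roll 0.17
```

Call:
apply_moves:
  commands:
    - {"claw": 1,"travel": [-0.45,0.8,0.15],"roll": 0}
    - {"claw": 1,"travel": [0,0,0],"roll": 0}
    - {"claw": 1,"travel": [0,0,0],"roll": 0}

```text
t: 4.33
tool_pos: [0.5381, -0.2994, 0.2779]
orientation: [0.53, 0.48, -0.469, -0.518]
contact_force: [0.3, -0.3, -1.0]
grip_width: 0.0911
```

Run:
```python
from h import *
for _ in range(3): plan((.5373,-.301,.275),84,step=.03); imaging.read_camera("wrist")
```

```text
at [ 0.5381 -0.2994  0.2779] yaw 84.32 t 4.33 F [ 0.3 -0.3 -1. ] w 0.0911 down -0.9997
0 [-0.17, 0.29, 0.06] roll 0.32
at [ 0.538  -0.2994  0.2778] yaw 84.32 t 4.38 F [ 0.4  0.3 -1. ] w 0.0913 down -0.9997
0 [-0.17, 0.28, 0.05] roll 0.32
at [ 0.538  -0.2995  0.2778] yaw 84.31 t 4.43 F [ 0.1  0.7 -0.3] w 0.0909 down -0.9997
0 [-0.16, 0.28, 0.06] roll 0.31
```

Call:
apply_moves:
  commands:
    - {"claw": 1,"travel": [-0.2,0.3,0.05],"roll": 0.3}
    - {"claw": -0.2,"travel": [0,0,0],"roll": 0}
    - {"claw": -0.4,"travel": [0,0,0],"roll": 0}
    - {"claw": -0.6,"travel": [0,0,0],"roll": 0}
    - {"claw": -1,"travel": [0,0,0],"roll": 0}
    - {"claw": -1,"travel": [0,0,0],"roll": 0}
    - {"claw": -1,"travel": [0,0,0],"roll": 0}
    - {"claw": -1,"travel": [0,0,0],"roll": 0}
  squeeze: 10

```text
t: 5.15
tool_pos: [0.5376, -0.3021, 0.2759]
orientation: [0.532, 0.479, -0.467, -0.519]
contact_force: [-0.6, -0.1, 0.5]
grip_width: 0.0476
```

Call:
apply_moves:
  commands:
    - {"claw": -1,"travel": [0,0,0],"roll": 0}
    - {"claw": -1,"travel": [0,0,0],"roll": 0}
    - {"claw": -1,"travel": [0,0,0],"roll": 0}
  squeeze: 55

```text
t: 5.4
tool_pos: [0.5376, -0.302, 0.2759]
orientation: [0.532, 0.479, -0.467, -0.519]
contact_force: [-0.7, -0.4, 0.0]
grip_width: 0.0299
```

Run:
```python
from h import *
for _ in range(2): plan((.5373,-.301,.275),84,step=.03); imaging.read_camera("wrist")
```

```text
at [ 0.5376 -0.302   0.2759] yaw 83.95 t 5.4 F [-0.7 -0.4  0. ] w 0.0299 down -0.9997
0 [0.1, 0.09, 0.04] roll -0.05
at [ 0.5376 -0.302   0.2759] yaw 83.95 t 5.45 F [0.3 0.6 0.7] w 0.0298 down -0.9997
0 [0.1, 0.09, 0.04] roll -0.05
```

Gripped: the opening reads 29.9 mm against the 30 mm grip. The seated TCP was (0.5376, −0.3020, 0.2759), so the roller's bottom is TCP z − 0.268. Now lifting straight up.

Call:
apply_moves:
  commands:
    - {"claw": -1,"travel": [0,-0.5,0],"roll": 0}
    - {"claw": -1,"travel": [0,-1.3,0],"roll": 0}
    - {"claw": -1,"travel": [0,-1.8,0],"roll": 0}
    - {"claw": -1,"travel": [0,-2,0],"roll": 0}
    - {"claw": -1,"travel": [0,-2,0],"roll": 0}
    - {"claw": -1,"travel": [0,-2,0],"roll": 0}
    - {"claw": -1,"travel": [0,-1.5,0],"roll": 0}
    - {"claw": -1,"travel": [0,0,0],"roll": 0}

```text
t: 6.17
tool_pos: [0.5336, -0.3011, 0.3958]
orientation: [0.531, 0.478, -0.467, -0.52]
contact_force: [0.6, -0.6, -1.9]
grip_width: 0.0295
```

Run:
```python
from h import *
print(R.from_quat(monitor.get_obs()["orientation"]).as_matrix().round(4)[:,1])
plan((.5824,-.1335,.345),88.6,step=.03)
```

```text
[ 0.0223 -0.0018 -0.9998]
at [ 0.5336 -0.3011  0.3958] yaw 83.96 t 6.17 F [ 0.6 -0.6 -1.9] w 0.0295 down -0.9998
0 [2.45, 0.73, -0.44] roll -4.64
1 [2.41, 0.73, -0.64] roll 0
2 [2.41, 0.73, -0.64] roll 0
3 [2.41, 0.73, -0.64] roll 0
4 [2.41, 0.73, -0.64] roll 0
5 [2.41, 0.73, -0.64] roll 0
6 [2.41, 0.73, -0.64] roll 0
```

Call:
apply_moves:
  commands:
    - {"claw": -1,"travel": [2.5,0.6,-0.4],"roll": -4.6}
    - {"claw": -1,"travel": [2.4,0.7,-0.65],"roll": 0}
    - {"claw": -1,"travel": [2.4,0.7,-0.65],"roll": 0}
    - {"claw": -1,"travel": [2.4,0.7,-0.65],"roll": 0}
    - {"claw": -1,"travel": [2.4,0.7,-0.65],"roll": 0}
    - {"claw": -1,"travel": [2.4,0.7,-0.65],"roll": 0}
    - {"claw": -1,"travel": [2.2,0.7,-0.65],"roll": 0}
    - {"claw": -1,"travel": [0,0,0],"roll": 0}

```text
t: 6.83
tool_pos: [0.5836, -0.1297, 0.348]
orientation: [0.514, 0.499, -0.488, -0.499]
contact_force: [-0.3, -0.5, -1.9]
grip_width: 0.03
```

Run:
```python
from h import *
print(R.from_quat(monitor.get_obs()["orientation"]).as_matrix().round(4)[:,1])
plan((.5827,-.1345,.312),88.6,step=.03)
for _ in range(4): imaging.read_camera("wrist"); print(monitor.get_obs()["contact_force"].round(2))
im,d=imaging.read_camera("wrist"); cv2.imwrite("pics/w3.png",cv2.resize(im,(800,600)))
```

```text
[ 0.0251 -0.0045 -0.9997]
at [ 0.5836 -0.1297  0.348 ] yaw 88.56 t 6.83 F [-0.3 -0.5 -1.9] w 0.03 down -0.9997
0 [-0.24, 1.8, 0.04] roll -0.04
1 [-0.24, 1.8, 0.04] roll 0
[-0.75  0.37 -2.62]
[ 0.15 -0.45 -2.38]
[-0.45  0.   -1.17]
[ 0.67 -0.7  -2.7 ]
```

View pics/w3.png

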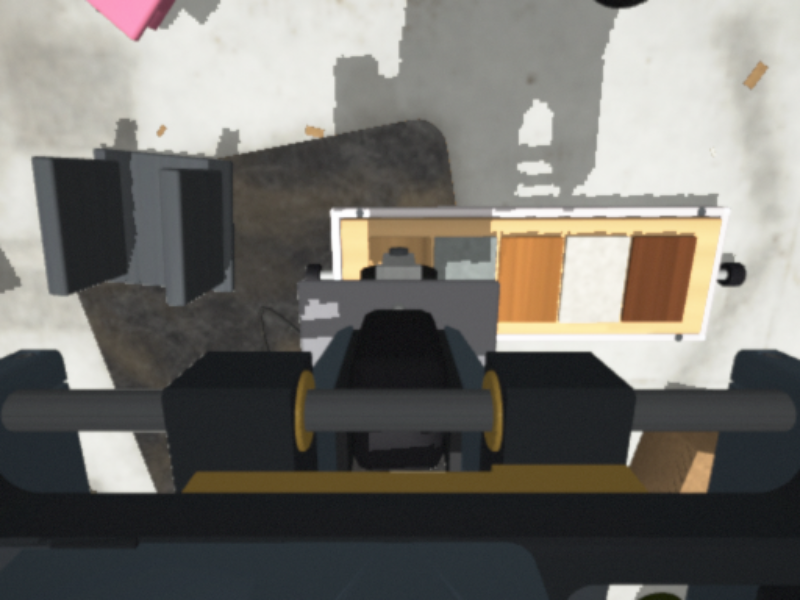

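The roller is aligned over chip 1, with its flange at (400,310). The chips sit at about (435–660,280) and the empty stand at (140,225). I'll save that stand view for the return, then descend.

Run:
```python
from fit import *
K,M=cam("wrist"); im,d=imaging.read_camera("wrist"); P=cloud(d,K,M); np.savez("w3.npz",im=im,P=P)
rect(box(P,(.537,-.301),.07,.062,.075),"rails top")
```

```text
rails top 3101 [ 542.  -298.8] [82.8 80.1] 83.3 zmed 0.0699
```

Call:
apply_moves:
  commands:
    - {"claw": -1,"travel": [-0.25,1.5,0.05],"roll": 0}
    - {"claw": -1,"travel": [-0.2,1.5,0.05],"roll": 0}
    - {"claw": -1,"travel": [0,0.8,0],"roll": 0}
    - {"claw": -1,"travel": [0,0,0],"roll": 0}
    - {"claw": -1,"travel": [0,0,0],"roll": 0}

```text
t: 7.55
tool_pos: [0.5831, -0.1422, 0.3128]
orientation: [0.517, 0.498, -0.486, -0.499]
contact_force: [0.6, -0.6, -1.6]
grip_width: 0.0297
```

Run:
```python
from h import *
plan((.5827,-.1345,.304),88.6,step=.03)
```

```text
at [ 0.5831 -0.1422  0.3128] yaw 88.13 t 7.55 F [ 0.6 -0.6 -1.6] w 0.0297 down -0.9995
0 [0.76, 0.88, 0.06] roll -0.47
```

Call:
apply_moves:
  commands:
    - {"claw": -1,"travel": [0,0.4,0],"roll": -0.4}
    - {"claw": -1,"travel": [0,0.3,0],"roll": 0}
    - {"claw": -1,"travel": [0,0,0],"roll": 0}

```text
t: 7.8
tool_pos: [0.5836, -0.1427, 0.3068]
orientation: [0.516, 0.5, -0.487, -0.496]
contact_force: [0.7, -0.4, -2.9]
grip_width: 0.0299
```

```bash
sed -i 's/"down",A\[2,1\].round(4)/"down",A[:,1].round(4)/' h.py
cat > st.py <<'E'
from h import *
f=[]
for _ in range(4):
    f.append(monitor.get_obs()["contact_force"].copy()); imaging.read_camera("wrist")
f=np.mean(f,0); o=monitor.get_obs(); p=o["tool_pos"]; A=R.from_quat(o["orientation"]).as_matrix()
u=np.array([.0244,.9997]); d=p[:2]+[-.0003,.001]-[.5845,-.0455]
print("t %.2f s(mm) %.1f lat %.1f z %.2f yaw %.2f"%(o["t"],d@u*1e3,(d@[u[1],-u[0]])*1e3,p[2]*1e3,np.degrees(np.arctan2(A[1,0],A[0,0]))),"axis",A[:,1].round(4),"F",f.round(2),"press",round(f[2]+2.3,1))
E
python3 st.py
```

```text
t 8.00 s(mm) -96.1 lat 1.2 z 307.19 yaw 88.54 axis [ 0.0329 -0.0077 -0.9994] F [ 0.04 -0.14 -2.57] press -0.3
```

Call:
apply_moves:
  commands:
    - {"claw": -1,"travel": [0,0.3,0],"roll": 0}
    - {"claw": -1,"travel": [0,0.3,0],"roll": 0}
    - {"claw": -1,"travel": [0,0,0],"roll": 0}

```text
t: 8.25
tool_pos: [0.5841, -0.1426, 0.3012]
orientation: [0.517, 0.5, -0.487, -0.496]
contact_force: [0.1, -0.3, -3.1]
grip_width: 0.0301
```

```bash
python3 st.py
```

```text
t 8.45 s(mm) -96.1 lat 1.8 z 301.77 yaw 88.54 axis [ 0.0344 -0.0081 -0.9994] F [ 0.19  0.31 -2.8 ] press -0.5
```

Call:
apply_moves:
  commands:
    - {"claw": -1,"travel": [0,0.15,0],"roll": 0}
    - {"claw": -1,"travel": [0,0.15,0],"roll": 0}

```text
t: 8.62
tool_pos: [0.5845, -0.1427, 0.299]
orientation: [0.517, 0.5, -0.487, -0.495]
contact_force: [-0.6, 0.8, -1.9]
grip_width: 0.0297
```

```bash
python3 st.py
```

```text
t 8.82 s(mm) -96.2 lat 2.0 z 298.93 yaw 88.54 axis [ 0.0346 -0.0082 -0.9994] F [-0.15  0.35 -2.13] press 0.2
```

Call:
apply_moves:
  commands:
    - {"claw": -1,"travel": [0,0.15,0],"roll": 0}
    - {"claw": -1,"travel": [0,0,0],"roll": 0}

```text
t: 8.98
tool_pos: [0.5847, -0.1428, 0.298]
orientation: [0.517, 0.5, -0.487, -0.495]
contact_force: [-3.3, -0.4, 5.2]
grip_width: 0.03
```

```bash
python3 st.py
```

```text
t 9.18 s(mm) -96.3 lat 2.2 z 298.02 yaw 88.55 axis [ 0.0348 -0.0084 -0.9994] F [-2.69 -0.19  4.86] press 7.2
```

Call:
apply_moves:
  commands:
    - {"claw": -1,"travel": [0,0.08,0],"roll": 0}
    - {"claw": -1,"travel": [0,0.04,0],"roll": 0}
    - {"claw": -1,"travel": [0,0.04,0],"roll": 0}
    - {"claw": -1,"travel": [0,0.04,0],"roll": 0}

```text
t: 9.52
tool_pos: [0.5849, -0.143, 0.2972]
orientation: [0.517, 0.5, -0.487, -0.495]
contact_force: [-4.1, 0.4, 8.0]
grip_width: 0.0299
```

```bash
python3 st.py
```

```text
t 9.72 s(mm) -96.4 lat 2.4 z 297.19 yaw 88.56 axis [ 0.0343 -0.0085 -0.9994] F [-3.17  0.31  7.11] press 9.4
```

Call:
apply_moves:
  commands:
    - {"claw": -1,"travel": [0,0.1,0],"roll": 0}
    - {"claw": -1,"travel": [0,0.1,0],"roll": 0}
    - {"claw": -1,"travel": [0,0.08,0],"roll": 0}
    - {"claw": -1,"travel": [0,0.08,0],"roll": 0}

```text
t: 10.05
tool_pos: [0.5852, -0.1432, 0.2954]
orientation: [0.517, 0.5, -0.487, -0.496]
contact_force: [-5.2, -0.2, 11.7]
grip_width: 0.0297
```

```bash
python3 st.py
```

```text
t 10.25 s(mm) -96.7 lat 2.7 z 295.26 yaw 88.58 axis [ 0.0334 -0.0088 -0.9994] F [-4.85  0.39 10.09] press 12.4
```

Call:
apply_moves:
  commands:
    - {"claw": -1,"travel": [0,0.09,0],"roll": 0}
    - {"claw": -1,"travel": [0,0.07,0],"roll": 0}
    - {"claw": -1,"travel": [0,0.05,0],"roll": 0}

```text
t: 10.5
tool_pos: [0.5854, -0.1434, 0.2946]
orientation: [0.516, 0.5, -0.488, -0.496]
contact_force: [-5.5, -0.3, 12.4]
grip_width: 0.0298
```

```bash
python3 st.py
```

```text
t 10.70 s(mm) -96.9 lat 2.9 z 294.61 yaw 88.59 axis [ 0.0327 -0.009  -0.9994] F [-5.34 -0.34 11.76] press 14.1
```

Call:
apply_moves:
  commands:
    - {"claw": -1,"travel": [0.2,0.04,0.02],"roll": 0}
    - {"claw": -1,"travel": [0.2,0.04,0.02],"roll": 0}
    - {"claw": -1,"travel": [0.2,0.04,0.02],"roll": 0}
    - {"claw": -1,"travel": [0.2,0.04,0.02],"roll": 0}
    - {"claw": -1,"travel": [0.2,0.04,0.02],"roll": 0}
    - {"claw": -1,"travel": [0.2,0.04,0.02],"roll": 0}

```text
t: 11.2
tool_pos: [0.5853, -0.1319, 0.2951]
orientation: [0.517, 0.5, -0.488, -0.495]
contact_force: [-3.3, -1.2, 8.7]
grip_width: 0.0298
```

```bash
python3 st.py
```

```text
t 11.40 s(mm) -85.3 lat 2.5 z 295.08 yaw 88.62 axis [ 0.0336 -0.0103 -0.9994] F [-2.7  -0.31  8.29] press 10.6
```

Call:
apply_moves:
  commands:
    - {"claw": -1,"travel": [0.12,0.08,0.01],"roll": 0}
    - {"claw": -1,"travel": [0.12,0.07,0.01],"roll": 0}
    - {"claw": -1,"travel": [0.12,0.065,0.01],"roll": 0}
    - {"claw": -1,"travel": [0.12,0.06,0.01],"roll": 0}
    - {"claw": -1,"travel": [0.12,0.06,0.01],"roll": 0}
    - {"claw": -1,"travel": [0.12,0.06,0.01],"roll": 0}
    - {"claw": -1,"travel": [0.12,0.06,0.01],"roll": 0}
    - {"claw": -1,"travel": [0.12,0.06,0.01],"roll": 0}

```text
t: 12.07
tool_pos: [0.5857, -0.1228, 0.2946]
orientation: [0.517, 0.5, -0.489, -0.494]
contact_force: [-4.3, 0.7, 12.8]
grip_width: 0.0297
```

```bash
sed -i 's/range(4)/range(2)/' st.py; python3 st.py
```

```text
t 12.17 s(mm) -76.2 lat 2.8 z 294.59 yaw 88.71 axis [ 0.0329 -0.012  -0.9994] F [-4.44  0.38 12.81] press 15.1
```

Call:
apply_moves:
  commands:
    - {"claw": -1,"travel": [0.1,0.06,0.02],"roll": 0}
    - {"claw": -1,"travel": [0.1,0.06,0.02],"roll": 0}
    - {"claw": -1,"travel": [0.1,0.06,0.02],"roll": 0}
    - {"claw": -1,"travel": [0.1,0.06,0.02],"roll": 0}
    - {"claw": -1,"travel": [0.1,0.06,0.02],"roll": 0}

```text
t: 12.58
tool_pos: [0.5857, -0.1181, 0.2946]
orientation: [0.517, 0.5, -0.489, -0.494]
contact_force: [-5.3, -0.3, 11.1]
grip_width: 0.0299
```

```bash
python3 st.py
```

```text
t 12.68 s(mm) -71.5 lat 2.6 z 294.62 yaw 88.77 axis [ 0.0333 -0.0131 -0.9994] F [-4.91  0.14 11.25] press 13.6
```

Call:
apply_moves:
  commands:
    - {"claw": -1,"travel": [0.1,0.06,0.03],"roll": 0}
    - {"claw": -1,"travel": [0.1,0.06,0.03],"roll": 0}
    - {"claw": -1,"travel": [0.1,0.06,0.03],"roll": 0}
    - {"claw": -1,"travel": [0.1,0.06,0.03],"roll": 0}
    - {"claw": -1,"travel": [0.1,0.06,0.03],"roll": 0}

```text
t: 13.1
tool_pos: [0.5854, -0.1145, 0.2949]
orientation: [0.518, 0.5, -0.491, -0.491]
contact_force: [-4.8, -5.2, 10.5]
grip_width: 0.0299
```

```bash
python3 st.py
```

```text
t 13.20 s(mm) -67.9 lat 2.2 z 294.84 yaw 88.90 axis [ 0.0351 -0.0173 -0.9992] F [-4.66 -4.89 10.46] press 12.8
```

Call:
apply_moves:
  commands:
    - {"claw": -1,"travel": [0.15,0.06,0.02],"roll": 0}
    - {"claw": -1,"travel": [0.15,0.06,0.02],"roll": 0}
    - {"claw": -1,"travel": [0.15,0.06,0.02],"roll": 0}
    - {"claw": -1,"travel": [0.15,0.06,0.02],"roll": 0}
    - {"claw": -1,"travel": [0.15,0.06,0.02],"roll": 0}

```text
t: 13.62
tool_pos: [0.5853, -0.1089, 0.2948]
orientation: [0.519, 0.499, -0.492, -0.49]
contact_force: [-4.7, -3.4, 11.3]
grip_width: 0.0299
```

```bash
python3 st.py
```

```text
t 13.72 s(mm) -62.2 lat 2.0 z 294.78 yaw 89.02 axis [ 0.0359 -0.0219 -0.9991] F [-4.15 -2.48 11.26] press 13.6
```

```bash
sed -i 's/d=p\[:2\]+\[-.0003,.001\]-/d=p[:2]+[-.0003,.001]+.268*(A[:2,1]-[.0249,-.002])-/' st.py; python3 st.py
```

```text
t 13.82 s(mm) -67.5 lat 5.1 z 294.74 yaw 89.01 axis [ 0.0359 -0.0217 -0.9991] F [-4.95 -1.24 10.54] press 12.8
```

Call:
apply_moves:
  commands:
    - {"claw": -1,"travel": [0.15,0.06,0.06],"roll": 0.2}
    - {"claw": -1,"travel": [0.15,0.06,0.06],"roll": 0.2}
    - {"claw": -1,"travel": [0.15,0.06,0.06],"roll": 0}
    - {"claw": -1,"travel": [0.15,0.06,0.06],"roll": 0}
    - {"claw": -1,"travel": [0.15,0.06,0.06],"roll": 0}

```text
t: 14.23
tool_pos: [0.584, -0.1021, 0.2948]
orientation: [0.522, 0.498, -0.49, -0.49]
contact_force: [-1.9, 0.1, 9.6]
grip_width: 0.0301
```

```bash
python3 st.py
```

```text
t 14.33 s(mm) -61.2 lat 4.8 z 294.80 yaw 88.62 axis [ 0.0401 -0.0239 -0.9989] F [-1.86  0.21  9.82] press 12.1
```

Call:
apply_moves:
  commands:
    - {"claw": -1,"travel": [0.18,0.07,0.01],"roll": 0}
    - {"claw": -1,"travel": [0.18,0.07,0.01],"roll": 0}
    - {"claw": -1,"travel": [0.18,0.07,0.01],"roll": 0}
    - {"claw": -1,"travel": [0.18,0.07,0.01],"roll": 0}
    - {"claw": -1,"travel": [0.18,0.07,0.01],"roll": 0}
    - {"claw": -1,"travel": [0.18,0.07,0.01],"roll": 0}
    - {"claw": -1,"travel": [0.18,0.07,0.01],"roll": 0}
    - {"claw": -1,"travel": [0.18,0.07,0.01],"roll": 0}

```text
t: 15.0
tool_pos: [0.5849, -0.0881, 0.2942]
orientation: [0.521, 0.498, -0.491, -0.489]
contact_force: [-6.0, -0.1, 15.8]
grip_width: 0.03
```

```bash
python3 st.py
```

```text
t 15.10 s(mm) -47.7 lat 5.0 z 294.16 yaw 88.72 axis [ 0.0389 -0.0258 -0.9989] F [-6.16  0.03 15.53] press 17.8
```

Call:
apply_moves:
  commands:
    - {"claw": -1,"travel": [0.18,0.06,0],"roll": 0}
    - {"claw": -1,"travel": [0.18,0.06,0],"roll": 0}
    - {"claw": -1,"travel": [0.18,0.06,0],"roll": 0}
    - {"claw": -1,"travel": [0.18,0.06,0],"roll": 0}
    - {"claw": -1,"travel": [0.18,0.06,0],"roll": 0}
    - {"claw": -1,"travel": [0.16,0.06,0],"roll": 0}
    - {"claw": -1,"travel": [0.14,0.06,0],"roll": 0}
    - {"claw": -1,"travel": [0.12,0.06,0],"roll": 0}

```text
t: 15.77
tool_pos: [0.5859, -0.075, 0.2943]
orientation: [0.521, 0.497, -0.492, -0.489]
contact_force: [-5.4, -0.2, 12.7]
grip_width: 0.0301
```

```bash
python3 st.py
```

```text
t 15.87 s(mm) -35.1 lat 4.9 z 294.30 yaw 88.80 axis [ 0.0358 -0.0272 -0.999 ] F [-5.51 -0.08 13.41] press 15.7
```

Now the crossing onto chip 3.

Call:
apply_moves:
  commands:
    - {"claw": -1,"travel": [0.13,0.06,0],"roll": 0}
    - {"claw": -1,"travel": [0.13,0.06,0],"roll": 0}
    - {"claw": -1,"travel": [0.13,0.06,0],"roll": 0}
    - {"claw": -1,"travel": [0.13,0.06,0],"roll": 0}
    - {"claw": -1,"travel": [0.13,0.06,0],"roll": 0}
    - {"claw": -1,"travel": [0.13,0.06,0],"roll": 0}
    - {"claw": -1,"travel": [0.13,0.06,0],"roll": 0}

```text
t: 16.45
tool_pos: [0.5868, -0.0673, 0.2945]
orientation: [0.521, 0.496, -0.495, -0.488]
contact_force: [-6.8, -6.7, 13.5]
grip_width: 0.0297
```

```bash
python3 st.py
```

```text
t 16.55 s(mm) -28.5 lat 5.0 z 294.43 yaw 88.95 axis [ 0.0337 -0.0314 -0.9989] F [-6.43 -5.86 13.16] press 15.5
```

Call:
apply_moves:
  commands:
    - {"claw": -1,"travel": [0.15,0.055,0],"roll": 0.2}
    - {"claw": -1,"travel": [0.15,0.055,0],"roll": 0.2}
    - {"claw": -1,"travel": [0.15,0.055,0],"roll": 0}
    - {"claw": -1,"travel": [0.15,0.055,0],"roll": 0}
    - {"claw": -1,"travel": [0.15,0.06,0],"roll": 0}
    - {"claw": -1,"travel": [0.15,0.06,0],"roll": 0}
    - {"claw": -1,"travel": [0.15,0.06,0],"roll": 0}
    - {"claw": -1,"travel": [0.15,0.06,0],"roll": 0}

```text
t: 17.22
tool_pos: [0.5876, -0.0576, 0.2942]
orientation: [0.522, 0.493, -0.496, -0.488]
contact_force: [-6.0, -0.4, 12.0]
grip_width: 0.0298
```

```bash
python3 st.py
```

```text
t 17.32 s(mm) -20.4 lat 4.8 z 294.22 yaw 88.73 axis [ 0.0307 -0.0374 -0.9988] F [-5.63 -0.33 12.53] press 14.8
```

Call:
apply_moves:
  commands:
    - {"claw": -1,"travel": [0.18,0.065,0],"roll": 0}
    - {"claw": -1,"travel": [0.18,0.065,0],"roll": 0}
    - {"claw": -1,"travel": [0.18,0.065,0],"roll": 0}
    - {"claw": -1,"travel": [0.18,0.065,0],"roll": 0}
    - {"claw": -1,"travel": [0.18,0.065,0],"roll": 0}
    - {"claw": -1,"travel": [0.18,0.065,0],"roll": 0}
    - {"claw": -1,"travel": [0.18,0.065,0],"roll": 0}
    - {"claw": -1,"travel": [0.18,0.065,0],"roll": 0}

```text
t: 17.98
tool_pos: [0.5887, -0.0434, 0.294]
orientation: [0.522, 0.492, -0.498, -0.488]
contact_force: [-6.8, 0.0, 15.7]
grip_width: 0.03
```

```bash
python3 st.py
```

```text
t 18.08 s(mm) -6.6 lat 4.8 z 294.01 yaw 88.83 axis [ 0.0277 -0.0393 -0.9988] F [-6.92  0.33 15.3 ] press 17.6
```

Call:
apply_moves:
  commands:
    - {"claw": -1,"travel": [0.18,0.06,0],"roll": 0}
    - {"claw": -1,"travel": [0.18,0.06,0],"roll": 0}
    - {"claw": -1,"travel": [0.18,0.06,0],"roll": 0}
    - {"claw": -1,"travel": [0.18,0.06,0],"roll": 0}
    - {"claw": -1,"travel": [0.18,0.06,0],"roll": 0}
    - {"claw": -1,"travel": [0.18,0.06,0],"roll": 0}
    - {"claw": -1,"travel": [0.16,0.06,0],"roll": 0}
    - {"claw": -1,"travel": [0.14,0.06,0],"roll": 0}

```text
t: 18.75
tool_pos: [0.5897, -0.0296, 0.2941]
orientation: [0.521, 0.491, -0.499, -0.488]
contact_force: [-6.5, -1.1, 13.8]
grip_width: 0.0301
```

```bash
python3 st.py
```

```text
t 18.85 s(mm) 6.7 lat 4.7 z 294.10 yaw 88.89 axis [ 0.0248 -0.0408 -0.9989] F [-6.42 -0.33 13.53] press 15.8
```

Next is the crossing onto chip 4, which starts at s = 23 (drum contact from about 12).

Call:
apply_moves:
  commands:
    - {"claw": -1,"travel": [0.14,0.06,0],"roll": 0.1}
    - {"claw": -1,"travel": [0.14,0.06,0],"roll": 0.1}
    - {"claw": -1,"travel": [0.14,0.06,0],"roll": 0.1}
    - {"claw": -1,"travel": [0.14,0.06,0],"roll": 0}
    - {"claw": -1,"travel": [0.14,0.06,0],"roll": 0}
    - {"claw": -1,"travel": [0.14,0.06,0],"roll": 0}
    - {"claw": -1,"travel": [0.14,0.06,0],"roll": 0}
    - {"claw": -1,"travel": [0.14,0.06,0],"roll": 0}

```text
t: 19.52
tool_pos: [0.5907, -0.0191, 0.2942]
orientation: [0.522, 0.489, -0.5, -0.488]
contact_force: [-6.6, -6.0, 13.5]
grip_width: 0.0297
```

```bash
python3 st.py
```

```text
t 19.62 s(mm) 16.2 lat 4.8 z 294.15 yaw 88.72 axis [ 0.0225 -0.0443 -0.9988] F [-6.63 -5.82 13.28] press 15.6
```

Call:
apply_moves:
  commands:
    - {"claw": -1,"travel": [0.15,0.055,0],"roll": 0}
    - {"claw": -1,"travel": [0.15,0.055,0],"roll": 0}
    - {"claw": -1,"travel": [0.15,0.055,0],"roll": 0}
    - {"claw": -1,"travel": [0.15,0.055,0],"roll": 0}
    - {"claw": -1,"travel": [0.15,0.06,0],"roll": 0}
    - {"claw": -1,"travel": [0.15,0.06,0],"roll": 0}
    - {"claw": -1,"travel": [0.15,0.06,0],"roll": 0}
    - {"claw": -1,"travel": [0.15,0.06,0],"roll": 0}

```text
t: 20.28
tool_pos: [0.5915, -0.0087, 0.2939]
orientation: [0.522, 0.488, -0.502, -0.488]
contact_force: [-6.0, -0.3, 13.3]
grip_width: 0.0298
```

```bash
python3 st.py
```

```text
t 20.38 s(mm) 25.6 lat 4.7 z 293.94 yaw 88.81 axis [ 0.0199 -0.0486 -0.9986] F [-6.06  0.42 13.3 ] press 15.6
```

Call:
apply_moves:
  commands:
    - {"claw": -1,"travel": [0.18,0.062,0],"roll": 0}
    - {"claw": -1,"travel": [0.18,0.062,0],"roll": 0}
    - {"claw": -1,"travel": [0.18,0.062,0],"roll": 0}
    - {"claw": -1,"travel": [0.18,0.062,0],"roll": 0}
    - {"claw": -1,"travel": [0.18,0.062,0],"roll": 0}
    - {"claw": -1,"travel": [0.18,0.062,0],"roll": 0}
    - {"claw": -1,"travel": [0.18,0.062,0],"roll": 0}
    - {"claw": -1,"travel": [0.18,0.062,0],"roll": 0}

```text
t: 21.05
tool_pos: [0.5925, 0.0058, 0.2938]
orientation: [0.522, 0.487, -0.503, -0.488]
contact_force: [-7.7, -0.4, 15.0]
grip_width: 0.0298
```

```bash
python3 st.py
```

```text
t 21.15 s(mm) 39.7 lat 4.7 z 293.83 yaw 88.81 axis [ 0.0173 -0.0498 -0.9986] F [-7.32 -0.06 14.83] press 17.1
```

Call:
apply_moves:
  commands:
    - {"claw": -1,"travel": [0.18,0.06,0],"roll": 0}
    - {"claw": -1,"travel": [0.18,0.06,0],"roll": 0}
    - {"claw": -1,"travel": [0.18,0.06,0],"roll": 0}
    - {"claw": -1,"travel": [0.18,0.06,0],"roll": 0}
    - {"claw": -1,"travel": [0.18,0.06,0],"roll": 0}
    - {"claw": -1,"travel": [0.18,0.06,0],"roll": 0}
    - {"claw": -1,"travel": [0.16,0.06,0],"roll": 0}
    - {"claw": -1,"travel": [0.14,0.06,0],"roll": 0}

```text
t: 21.82
tool_pos: [0.5934, 0.0199, 0.2939]
orientation: [0.522, 0.486, -0.503, -0.489]
contact_force: [-6.5, -0.7, 14.8]
grip_width: 0.0296
```

```bash
python3 st.py
```

```text
t 21.92 s(mm) 53.5 lat 4.6 z 293.86 yaw 88.78 axis [ 0.0148 -0.0507 -0.9986] F [-6.13 -0.04 14.32] press 16.6
```

Call:
apply_moves:
  commands:
    - {"claw": -1,"travel": [0.14,0.06,0.01],"roll": 0.1}
    - {"claw": -1,"travel": [0.14,0.06,0.01],"roll": 0.1}
    - {"claw": -1,"travel": [0.14,0.06,0.01],"roll": 0}
    - {"claw": -1,"travel": [0.14,0.06,0.01],"roll": 0}
    - {"claw": -1,"travel": [0.14,0.055,0.01],"roll": 0}
    - {"claw": -1,"travel": [0.14,0.055,0.01],"roll": 0}
    - {"claw": -1,"travel": [0.14,0.055,0.01],"roll": 0}
    - {"claw": -1,"travel": [0.14,0.055,0.01],"roll": 0}

```text
t: 22.58
tool_pos: [0.594, 0.0297, 0.2942]
orientation: [0.523, 0.484, -0.504, -0.488]
contact_force: [-5.9, -4.9, 13.2]
grip_width: 0.03
```

```bash
python3 st.py
```

```text
t 22.68 s(mm) 62.0 lat 4.8 z 294.19 yaw 88.70 axis [ 0.0143 -0.0558 -0.9983] F [-5.53 -4.3  12.38] press 14.7
```

Call:
apply_moves:
  commands:
    - {"claw": -1,"travel": [0.15,0.055,0.01],"roll": 0}
    - {"claw": -1,"travel": [0.15,0.055,0.01],"roll": 0}
    - {"claw": -1,"travel": [0.15,0.055,0.01],"roll": 0}
    - {"claw": -1,"travel": [0.15,0.055,0.01],"roll": 0}
    - {"claw": -1,"travel": [0.15,0.06,0.01],"roll": 0}
    - {"claw": -1,"travel": [0.15,0.06,0.01],"roll": 0}
    - {"claw": -1,"travel": [0.15,0.06,0.01],"roll": 0}
    - {"claw": -1,"travel": [0.15,0.06,0.01],"roll": 0}

```text
t: 23.35
tool_pos: [0.5943, 0.0412, 0.2937]
orientation: [0.523, 0.483, -0.505, -0.487]
contact_force: [-6.6, -0.7, 14.6]
grip_width: 0.0301
```

```bash
python3 st.py
```

```text
t 23.45 s(mm) 73.0 lat 4.8 z 293.77 yaw 88.70 axis [ 0.0138 -0.0579 -0.9982] F [-6.11 -0.71 14.03] press 16.3
```

Call:
apply_moves:
  commands:
    - {"claw": -1,"travel": [0.2,0.062,0.01],"roll": 0}
    - {"claw": -1,"travel": [0.2,0.062,0.01],"roll": 0}
    - {"claw": -1,"travel": [0.2,0.062,0.01],"roll": 0}
    - {"claw": -1,"travel": [0.2,0.062,0.01],"roll": 0}
    - {"claw": -1,"travel": [0.2,0.062,0.01],"roll": 0}
    - {"claw": -1,"travel": [0.2,0.062,0.01],"roll": 0}
    - {"claw": -1,"travel": [0.2,0.062,0.01],"roll": 0}
    - {"claw": -1,"travel": [0.2,0.062,0.01],"roll": 0}

```text
t: 24.12
tool_pos: [0.5949, 0.0576, 0.2937]
orientation: [0.524, 0.483, -0.505, -0.487]
contact_force: [-5.9, 0.0, 14.8]
grip_width: 0.0297
```

```bash
python3 st.py
```

```text
t 24.22 s(mm) 89.2 lat 4.7 z 293.67 yaw 88.67 axis [ 0.0131 -0.0586 -0.9982] F [-5.82 -0.   14.54] press 16.8
```

Call:
apply_moves:
  commands:
    - {"claw": -1,"travel": [0.2,0.06,0.01],"roll": 0}
    - {"claw": -1,"travel": [0.2,0.06,0.01],"roll": 0}
    - {"claw": -1,"travel": [0.2,0.06,0.01],"roll": 0}
    - {"claw": -1,"travel": [0,0.06,0.01],"roll": 0}
    - {"claw": -1,"travel": [0,0.06,0.01],"roll": 0}
    - {"claw": -1,"travel": [-0.1,0.06,0.01],"roll": 0}

```text
t: 24.72
tool_pos: [0.5951, 0.0633, 0.294]
orientation: [0.524, 0.483, -0.505, -0.488]
contact_force: [-5.5, 0.0, 12.0]
grip_width: 0.0297
```

```bash
python3 st.py
```

```text
t 24.82 s(mm) 94.6 lat 4.7 z 293.93 yaw 88.64 axis [ 0.0127 -0.0587 -0.9982] F [-5.02  0.37 11.94] press 14.2
```

Call:
apply_moves:
  commands:
    - {"claw": -1,"travel": [-0.3,0.085,0.02],"roll": 0}
    - {"claw": -1,"travel": [-0.3,0.085,0.02],"roll": 0}
    - {"claw": -1,"travel": [-0.3,0.085,0.02],"roll": 0}
    - {"claw": -1,"travel": [-0.3,0.085,0.02],"roll": 0}
    - {"claw": -1,"travel": [-0.3,0.085,0.02],"roll": 0}
    - {"claw": -1,"travel": [-0.3,0.085,0.02],"roll": 0}

```text
t: 25.32
tool_pos: [0.5944, 0.0452, 0.2938]
orientation: [0.524, 0.483, -0.505, -0.488]
contact_force: [-4.3, 1.0, 12.7]
grip_width: 0.0301
```

```bash
python3 st.py
```

```text
t 25.42 s(mm) 76.6 lat 4.7 z 293.85 yaw 88.61 axis [ 0.0138 -0.0582 -0.9982] F [-4.46  0.22 12.58] press 14.9
```

Call:
apply_moves:
  commands:
    - {"claw": -1,"travel": [-0.25,0.085,0.02],"roll": 0}
    - {"claw": -1,"travel": [-0.25,0.085,0.02],"roll": 0}
    - {"claw": -1,"travel": [-0.25,0.085,0.02],"roll": 0}
    - {"claw": -1,"travel": [-0.25,0.085,0.02],"roll": 0}
    - {"claw": -1,"travel": [-0.25,0.085,0.02],"roll": 0}
    - {"claw": -1,"travel": [-0.25,0.085,0.02],"roll": 0}
    - {"claw": -1,"travel": [-0.25,0.085,0.02],"roll": 0}
    - {"claw": -1,"travel": [-0.25,0.085,0.02],"roll": 0}

```text
t: 26.08
tool_pos: [0.5936, 0.0246, 0.2937]
orientation: [0.524, 0.483, -0.504, -0.487]
contact_force: [-6.7, 0.4, 14.5]
grip_width: 0.03
```

```bash
python3 st.py
```

```text
t 26.18 s(mm) 56.1 lat 4.8 z 293.71 yaw 88.57 axis [ 0.0151 -0.0578 -0.9982] F [-6.02  0.27 13.63] press 15.9
```

Call:
apply_moves:
  commands:
    - {"claw": -1,"travel": [-0.25,0.083,0.02],"roll": 0}
    - {"claw": -1,"travel": [-0.25,0.083,0.02],"roll": 0}
    - {"claw": -1,"travel": [-0.25,0.083,0.02],"roll": 0}
    - {"claw": -1,"travel": [-0.25,0.083,0.02],"roll": 0}
    - {"claw": -1,"travel": [-0.25,0.083,0.02],"roll": 0}
    - {"claw": -1,"travel": [-0.25,0.083,0.02],"roll": 0}
    - {"claw": -1,"travel": [-0.25,0.083,0.02],"roll": 0}
    - {"claw": -1,"travel": [-0.25,0.083,0.02],"roll": 0}

```text
t: 26.85
tool_pos: [0.5928, 0.0038, 0.2938]
orientation: [0.524, 0.483, -0.504, -0.487]
contact_force: [-4.4, 0.1, 12.3]
grip_width: 0.0298
```

```bash
python3 st.py
```

```text
t 26.95 s(mm) 35.3 lat 4.8 z 293.81 yaw 88.54 axis [ 0.0161 -0.0577 -0.9982] F [-4.84 -0.38 12.53] press 14.8
```

Call:
apply_moves:
  commands:
    - {"claw": -1,"travel": [-0.25,0.087,0.02],"roll": 0}
    - {"claw": -1,"travel": [-0.25,0.087,0.02],"roll": 0}
    - {"claw": -1,"travel": [-0.25,0.087,0.02],"roll": 0}
    - {"claw": -1,"travel": [-0.25,0.087,0.02],"roll": 0}
    - {"claw": -1,"travel": [-0.25,0.087,0.02],"roll": 0}
    - {"claw": -1,"travel": [-0.25,0.087,0.02],"roll": 0}
    - {"claw": -1,"travel": [-0.25,0.087,0.02],"roll": 0}
    - {"claw": -1,"travel": [-0.25,0.087,0.02],"roll": 0}

```text
t: 27.62
tool_pos: [0.5921, -0.0171, 0.2936]
orientation: [0.525, 0.484, -0.503, -0.487]
contact_force: [-6.0, 0.7, 14.7]
grip_width: 0.0297
```

```bash
python3 st.py
```

```text
t 27.72 s(mm) 14.3 lat 4.9 z 293.66 yaw 88.53 axis [ 0.0174 -0.0581 -0.9982] F [-5.93  0.12 14.03] press 16.3
```

Call:
apply_moves:
  commands:
    - {"claw": -1,"travel": [-0.25,0.085,0.02],"roll": 0}
    - {"claw": -1,"travel": [-0.25,0.085,0.02],"roll": 0}
    - {"claw": -1,"travel": [-0.25,0.085,0.02],"roll": 0}
    - {"claw": -1,"travel": [-0.25,0.085,0.02],"roll": 0}
    - {"claw": -1,"travel": [-0.25,0.085,0.02],"roll": 0}
    - {"claw": -1,"travel": [-0.25,0.085,0.02],"roll": 0}
    - {"claw": -1,"travel": [-0.25,0.085,0.02],"roll": 0}
    - {"claw": -1,"travel": [-0.25,0.085,0.02],"roll": 0}

```text
t: 28.38
tool_pos: [0.5913, -0.0382, 0.2938]
orientation: [0.525, 0.484, -0.503, -0.487]
contact_force: [-6.1, 0.8, 14.1]
grip_width: 0.0298
```

```bash
python3 st.py
```

```text
t 28.48 s(mm) -6.9 lat 4.9 z 293.77 yaw 88.52 axis [ 0.0182 -0.0587 -0.9981] F [-5.89  0.24 13.52] press 15.8
```

Call:
apply_moves:
  commands:
    - {"claw": -1,"travel": [-0.25,0.085,0.02],"roll": 0}
    - {"claw": -1,"travel": [-0.25,0.085,0.02],"roll": 0}
    - {"claw": -1,"travel": [-0.25,0.085,0.02],"roll": 0}
    - {"claw": -1,"travel": [-0.25,0.085,0.02],"roll": 0}
    - {"claw": -1,"travel": [-0.25,0.085,0.02],"roll": 0}
    - {"claw": -1,"travel": [-0.25,0.085,0.02],"roll": 0}
    - {"claw": -1,"travel": [-0.25,0.085,0.02],"roll": 0}
    - {"claw": -1,"travel": [-0.25,0.085,0.02],"roll": 0}

```text
t: 29.15
tool_pos: [0.5906, -0.0594, 0.2937]
orientation: [0.526, 0.484, -0.503, -0.486]
contact_force: [-5.4, -0.1, 12.8]
grip_width: 0.0301
```

```bash
python3 st.py
```

```text
t 29.25 s(mm) -28.4 lat 5.0 z 293.64 yaw 88.53 axis [ 0.0193 -0.0597 -0.998 ] F [-5.01 -0.22 12.82] press 15.1
```

Call:
apply_moves:
  commands:
    - {"claw": -1,"travel": [-0.25,0.087,0.02],"roll": 0}
    - {"claw": -1,"travel": [-0.25,0.087,0.02],"roll": 0}
    - {"claw": -1,"travel": [-0.25,0.087,0.02],"roll": 0}
    - {"claw": -1,"travel": [-0.25,0.087,0.02],"roll": 0}
    - {"claw": -1,"travel": [-0.25,0.087,0.02],"roll": 0}
    - {"claw": -1,"travel": [-0.25,0.087,0.02],"roll": 0}
    - {"claw": -1,"travel": [-0.25,0.087,0.02],"roll": 0}
    - {"claw": -1,"travel": [-0.25,0.087,0.02],"roll": 0}

```text
t: 29.92
tool_pos: [0.5899, -0.0808, 0.2937]
orientation: [0.526, 0.484, -0.503, -0.486]
contact_force: [-5.6, 0.4, 12.6]
grip_width: 0.0297
```

```bash
python3 st.py
```

```text
t 30.02 s(mm) -50.2 lat 5.0 z 293.70 yaw 88.52 axis [ 0.0201 -0.0608 -0.9979] F [-5.28  0.15 12.87] press 15.2
```

Call:
apply_moves:
  commands:
    - {"claw": -1,"travel": [-0.25,0.087,0.02],"roll": 0}
    - {"claw": -1,"travel": [-0.25,0.087,0.02],"roll": 0}
    - {"claw": -1,"travel": [-0.25,0.087,0.02],"roll": 0}
    - {"claw": -1,"travel": [-0.25,0.087,0.02],"roll": 0}
    - {"claw": -1,"travel": [-0.25,0.087,0.02],"roll": 0}
    - {"claw": -1,"travel": [-0.25,0.087,0.02],"roll": 0}
    - {"claw": -1,"travel": [-0.25,0.087,0.02],"roll": 0}
    - {"claw": -1,"travel": [-0.25,0.087,0.02],"roll": 0}

```text
t: 30.68
tool_pos: [0.5891, -0.1024, 0.2936]
orientation: [0.527, 0.484, -0.504, -0.485]
contact_force: [-5.8, 0.9, 14.0]
grip_width: 0.0299
```

```bash
python3 st.py
```

```text
t 30.78 s(mm) -72.2 lat 5.1 z 293.56 yaw 88.55 axis [ 0.0211 -0.0625 -0.9978] F [-5.75  0.48 14.  ] press 16.3
```

Call:
apply_moves:
  commands:
    - {"claw": -1,"travel": [-0.25,0.087,0.02],"roll": 0}
    - {"claw": -1,"travel": [-0.25,0.087,0.02],"roll": 0}
    - {"claw": -1,"travel": [-0.25,0.087,0.02],"roll": 0}
    - {"claw": -1,"travel": [-0.25,0.087,0.02],"roll": 0}
    - {"claw": -1,"travel": [-0.25,0.087,0.02],"roll": 0}
    - {"claw": -1,"travel": [-0.25,0.087,0.02],"roll": 0}
    - {"claw": -1,"travel": [0,0.065,0],"roll": 0}
    - {"claw": -1,"travel": [0,0.065,0],"roll": 0}

```text
t: 31.45
tool_pos: [0.5887, -0.1194, 0.2936]
orientation: [0.527, 0.483, -0.504, -0.484]
contact_force: [-5.2, 0.2, 13.0]
grip_width: 0.03
```

```bash
python3 st.py
```

```text
t 31.55 s(mm) -89.4 lat 5.1 z 293.61 yaw 88.55 axis [ 0.0211 -0.0642 -0.9977] F [-5.33 -0.06 12.84] press 15.1
```

The return pass was level along the whole row: z 293.6–293.8 mm at about 15 N, with no steps at the chip edges. All five chips look seated. I'll lift off and check by depth.

Call:
apply_moves:
  commands:
    - {"claw": -1,"travel": [0,-0.8,0],"roll": 0}
    - {"claw": -1,"travel": [0,-1.5,0],"roll": 0}
    - {"claw": -1,"travel": [0,-2,0],"roll": 0}
    - {"claw": -1,"travel": [0,-2,0],"roll": 0}
    - {"claw": -1,"travel": [0,0,0],"roll": 0}

```text
t: 31.97
tool_pos: [0.587, -0.1151, 0.3577]
orientation: [0.527, 0.483, -0.504, -0.485]
contact_force: [0.8, -0.2, -1.2]
grip_width: 0.0299
```

```bash
python3 - <<'E'
s=open('h.py').read()
i=s.index("    nr=int("); s=s[:i]+'''    nr=int(np.ceil(abs(dy)/6.5)); B=A.copy()
    for i,d in enumerate(rows):
        r=dy/nr if i<nr else 0
        print(i,np.round(B.T@d*100,2).tolist(),"roll",round(-r,2)); B=B@R.from_euler("y",-r,degrees=True).as_matrix()
def hang(dz=0):
    a=R.from_quat(monitor.get_obs()["orientation"]).as_matrix()[:2,1]
    return np.r_[np.array([.5376,-.3020])-.206*(a-[.0249,-.002]),.2759+dz]
'''
open('h.py','w').write(s)
E
python3 - <<'E'
from fit import *
print(hang()); plan(hang(.09),83.95,step=.03)
for n in ("top","wrist"):
    K,M=cam(n); im,d=imaging.read_camera(n); P=cloud(d,K,M).reshape(-1,3); np.savez(n+"2.npz",P=P)
    u=np.array([.0244,.9997]); D=P[:,:2]-[.5845,-.0455]; s=D@u; l=D@[u[1],-u[0]]
    for c in(-88,-44,0,44,88):
        m=(abs(s*1000-c)<15)&(abs(l)<.022)&(P[:,2]<.045)&(P[:,2]>.015); b=(abs(s*1000-c)<15)&(abs(abs(l)-.036)<.003)&(P[:,2]<.045)&(P[:,2]>.015)
        print(n,c,m.sum(),np.median(P[m,2]).round(4),"bed",b.sum(),np.median(P[b,2]).round(4))
    cv2.imwrite("pics/c_%s.png"%n,cv2.resize(im,(800,600)))
E
```

```text
[ 0.53869938 -0.28939467  0.2759    ]
at [ 0.587  -0.1151  0.3577] yaw 88.53 t 31.97 F [ 0.8 -0.2 -1.2] w 0.0299 down [ 0.0196 -0.0632 -0.9978]
0 [-2.51, 0.03, 0.63] roll 4.58
1 [-2.55, 0.03, 0.42] roll 0
2 [-2.55, 0.03, 0.42] roll 0
3 [-2.55, 0.03, 0.42] roll 0
4 [-2.55, 0.03, 0.42] roll 0
5 [-2.55, 0.03, 0.42] roll 0
6 [-2.55, 0.03, 0.42] roll 0
top -88 0 nan bed 0 nan
top -44 0 nan bed 0 nan
top 0 0 nan bed 0 nan
top 44 0 nan bed 0 nan
top 88 0 nan bed 0 nan
wrist -88 140 0.0278 bed 168 0.0239
wrist -44 590 0.0278 bed 168 0.0238
wrist 0 1132 0.0278 bed 306 0.0238
wrist 44 1168 0.0277 bed 298 0.0238
wrist 88 1181 0.0277 bed 325 0.0237
  return _methods._mean(a, axis=axis, dtype=dtype,
  ret = ret.dtype.type(ret / rcount)
```

Depth confirms it: all five chip tops sit 4.0 mm above the bed. Now back to the stand.

Call:
apply_moves:
  commands:
    - {"claw": -1,"travel": [-2.5,-0.2,0.6],"roll": 4.6}
    - {"claw": -1,"travel": [-2.55,-0.2,0.42],"roll": 0}
    - {"claw": -1,"travel": [-2.55,0,0.42],"roll": 0}
    - {"claw": -1,"travel": [-2.55,0,0.42],"roll": 0}
    - {"claw": -1,"travel": [-2.55,0,0.42],"roll": 0}
    - {"claw": -1,"travel": [-2.55,0,0.42],"roll": 0}
    - {"claw": -1,"travel": [-2.3,0,0.42],"roll": 0}
    - {"claw": -1,"travel": [0,0,0],"roll": 0}

```text
t: 32.73
tool_pos: [0.5337, -0.2916, 0.3565]
orientation: [0.542, 0.461, -0.485, -0.509]
contact_force: [-0.1, 0.0, -2.7]
grip_width: 0.0296
```

Call:
apply_moves:
  commands:
    - {"claw": -1,"travel": [0,0,0],"roll": 0}

```text
t: 32.82
tool_pos: [0.533, -0.2923, 0.355]
orientation: [0.542, 0.46, -0.485, -0.51]
contact_force: [-0.2, 0.3, -2.1]
grip_width: 0.0298
```

Run:
```python
from fit import *
K,M=cam("wrist"); im,d=imaging.read_camera("wrist"); P=cloud(d,K,M); cv2.imwrite("pics/w4.png",cv2.resize(im,(800,600)))
A=R.from_quat(monitor.get_obs()["orientation"]).as_matrix()
plan(hang(.09),83.95,step=.03)
```

```text
at [ 0.533  -0.292   0.3549] yaw 83.88 t 32.87 F [-1.4 -0.5 -2.2] w 0.0298 down [ 0.0039 -0.0561 -0.9984]
0 [0.14, -1.1, -0.88] roll -0.07
```

View pics/w4.png

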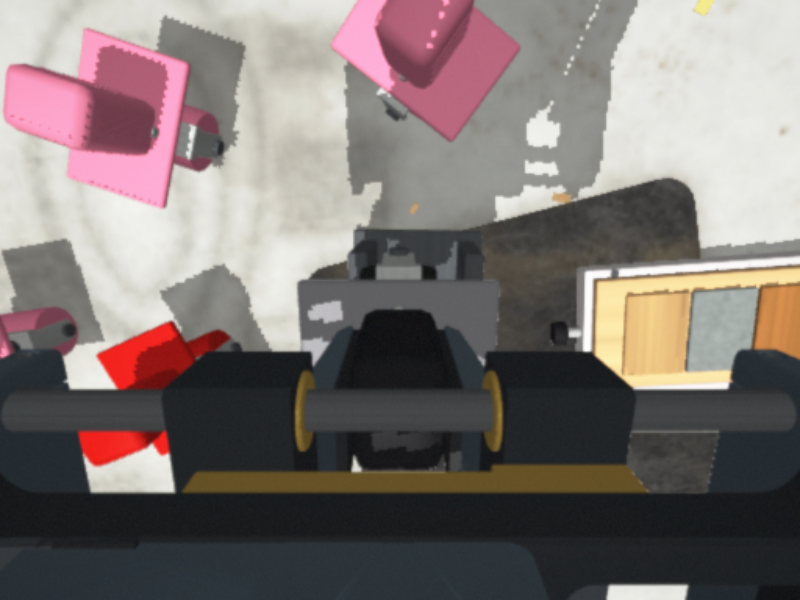

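Call:
apply_moves:
  commands:
    - {"claw": -1,"travel": [0.1,-0.3,-0.9],"roll": 0}
    - {"claw": -1,"travel": [0,0,0],"roll": 0}
    - {"claw": -1,"travel": [0,0,0],"roll": 0}

```text
t: 33.12
tool_pos: [0.5433, -0.2898, 0.3563]
orientation: [0.54, 0.46, -0.485, -0.511]
contact_force: [-0.1, 0.0, -3.4]
grip_width: 0.0296
```

Run:
```python
from h import *
plan(hang(.06),83.95,step=.015)
```

```text
at [ 0.5433 -0.2898  0.3563] yaw 83.96 t 33.12 F [-0.1  0.  -3.4] w 0.0296 down [ 0.002  -0.0546 -0.9985]
0 [-0.02, 1.02, 0.05] roll 0.01
1 [-0.02, 1.02, 0.05] roll 0
```

Call:
apply_moves:
  commands:
    - {"claw": -1,"travel": [0,1.0,0.05],"roll": 0}
    - {"claw": -1,"travel": [0,1.0,0.05],"roll": 0}
    - {"claw": -1,"travel": [0.05,1.0,0],"roll": 0}
    - {"claw": -1,"travel": [0,0,0],"roll": 0}
    - {"claw": -1,"travel": [0,0,0],"roll": 0}

```text
t: 33.53
tool_pos: [0.543, -0.2888, 0.3222]
orientation: [0.539, 0.461, -0.486, -0.51]
contact_force: [0.1, -0.3, -1.9]
grip_width: 0.0303
```

Run:
```python
from h import *
plan(hang(.01),83.95,step=.015)
```

```text
at [ 0.543  -0.2888  0.3222] yaw 84.14 t 33.53 F [ 0.1 -0.3 -1.9] w 0.0303 down [ 0.0015 -0.0541 -0.9985]
0 [-0.02, 1.21, 0.02] roll 0.19
1 [-0.02, 1.21, 0.02] roll 0
2 [-0.02, 1.21, 0.02] roll 0
```

Call:
apply_moves:
  commands:
    - {"claw": -1,"travel": [-0.05,1.0,0.02],"roll": 0.2}
    - {"claw": -1,"travel": [-0.03,1.0,0.02],"roll": 0}
    - {"claw": -1,"travel": [-0.03,0.8,0.02],"roll": 0}
    - {"claw": -1,"travel": [0,0,0],"roll": 0}
    - {"claw": -1,"travel": [0,0,0],"roll": 0}

```text
t: 33.95
tool_pos: [0.5419, -0.2916, 0.2906]
orientation: [0.54, 0.46, -0.485, -0.511]
contact_force: [0.5, -1.1, -2.2]
grip_width: 0.0299
```

Run:
```python
from h import *
plan(hang(.002),83.95,step=.015)
```

```text
at [ 0.5419 -0.2916  0.2906] yaw 83.9 t 33.95 F [ 0.5 -1.1 -2.2] w 0.0299 down [ 7.000e-04 -5.360e-02 -9.986e-01]
0 [0.1, 1.27, -0.05] roll -0.05
```

Call:
apply_moves:
  commands:
    - {"claw": -1,"travel": [0.05,0.6,-0.03],"roll": 0}
    - {"claw": -1,"travel": [0.03,0.4,0],"roll": 0}
    - {"claw": -1,"travel": [0,0,0],"roll": 0}

```text
t: 34.2
tool_pos: [0.5425, -0.2916, 0.28]
orientation: [0.54, 0.46, -0.485, -0.511]
contact_force: [-0.9, 0.2, -1.5]
grip_width: 0.0296
```

Run:
```python
from h import *
plan(hang(0),83.95,step=.015); imaging.read_camera("wrist"); plan(hang(0),83.95,step=.015)
```

```text
at [ 0.5425 -0.2916  0.28  ] yaw 83.89 t 34.2 F [-0.9  0.2 -1.5] w 0.0296 down [ 0.0012 -0.0539 -0.9985]
0 [0.05, 0.41, 0.01] roll -0.06
at [ 0.5425 -0.2916  0.2803] yaw 83.89 t 34.25 F [-0.5  0.2 -2.5] w 0.0295 down [ 0.0013 -0.054  -0.9985]
0 [0.05, 0.43, 0.01] roll -0.06
```

Call:
apply_moves:
  commands:
    - {"claw": -1,"travel": [0.02,0.15,0],"roll": 0}
    - {"claw": -1,"travel": [0.02,0.12,0],"roll": 0}
    - {"claw": -1,"travel": [0,0,0],"roll": 0}

```text
t: 34.5
tool_pos: [0.5428, -0.2915, 0.2782]
orientation: [0.54, 0.46, -0.485, -0.511]
contact_force: [-1.6, 0.6, -1.3]
grip_width: 0.0298
```

Run:
```python
from h import *
plan(hang(0),83.95,step=.015); imaging.read_camera("wrist"); plan(hang(0),83.95,step=.015)
```

```text
at [ 0.5428 -0.2915  0.2782] yaw 83.9 t 34.5 F [-1.6  0.6 -1.3] w 0.0298 down [ 0.0019 -0.0545 -0.9985]
0 [0.04, 0.23, 0.05] roll -0.05
at [ 0.5429 -0.2915  0.2782] yaw 83.89 t 34.55 F [-0.1  0.5 -0.3] w 0.0296 down [ 0.0022 -0.0546 -0.9985]
0 [0.04, 0.23, 0.06] roll -0.06
```

Call:
apply_moves:
  commands:
    - {"claw": -1,"travel": [0.02,0.12,0],"roll": 0}
    - {"claw": -1,"travel": [0,0.05,0],"roll": 0}

```text
t: 34.72
tool_pos: [0.543, -0.2916, 0.278]
orientation: [0.54, 0.46, -0.485, -0.511]
contact_force: [-4.5, 4.0, 6.9]
grip_width: 0.0299
```

Call:
apply_moves:
  commands:
    - {"claw": -1,"travel": [0,0,0],"roll": 0}
    - {"claw": -1,"travel": [0,0,0],"roll": 0}
  squeeze: 3

```text
t: 34.88
tool_pos: [0.5431, -0.2915, 0.2785]
orientation: [0.541, 0.46, -0.485, -0.511]
contact_force: [0.7, 0.2, -3.0]
grip_width: 0.0301
```

Run:
```python
from h import *
plan(hang(0),83.95,step=.015)
```

```text
at [ 0.5431 -0.2915  0.2785] yaw 83.91 t 34.88 F [ 0.7  0.2 -3. ] w 0.0301 down [ 0.0026 -0.0551 -0.9985]
0 [0.05, 0.25, 0.1] roll -0.04
```

Call:
apply_moves:
  commands:
    - {"claw": -0.2,"travel": [0,0,0],"roll": 0}
    - {"claw": 0,"travel": [0,0,0],"roll": 0}
    - {"claw": 0.5,"travel": [0,0,0],"roll": 0}
    - {"claw": 1,"travel": [0,0,0],"roll": 0}
    - {"claw": 1,"travel": [0,0,0],"roll": 0}
    - {"claw": 1,"travel": [0,0,0],"roll": 0}

```text
t: 35.38
tool_pos: [0.5436, -0.2918, 0.2789]
orientation: [0.541, 0.46, -0.485, -0.51]
contact_force: [0.7, -0.2, 0.1]
grip_width: 0.0669
```

Run:
```python
from h import *
plan(hang(0),83.95); im,d=imaging.read_camera("wrist"); cv2.imwrite("pics/w5.png",cv2.resize(im,(800,600)))
```

```text
at [ 0.5436 -0.2918  0.2789] yaw 83.9 t 35.38 F [ 0.7 -0.2  0.1] w 0.0669 down [ 0.0043 -0.0561 -0.9984]
0 [0.09, 0.29, 0.19] roll -0.05
```

View pics/w5.png

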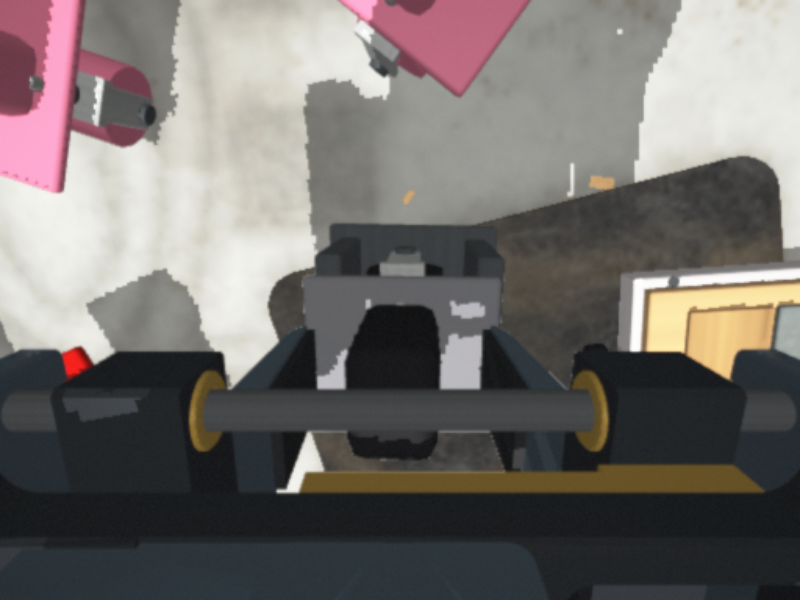

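Released: the flange at (400,320) is centred over the stand at (415,245), and the grip is free between the fingers. Opening fully and retracting.

Call:
apply_moves:
  commands:
    - {"claw": 1,"travel": [0,0,0],"roll": 0}
    - {"claw": 1,"travel": [0,0,0],"roll": 0}
    - {"claw": 1,"travel": [0,-1.0,0],"roll": 0}
    - {"claw": 1,"travel": [0,-2.0,0],"roll": 0}
    - {"claw": 1,"travel": [0,-2.5,0],"roll": 0}
    - {"claw": 1,"travel": [0,-2.5,0],"roll": 0}
    - {"claw": 1,"travel": [0,-2.5,0],"roll": 0}
    - {"claw": 1,"travel": [0,-2.5,0],"roll": 0}

```text
t: 36.1
tool_pos: [0.5417, -0.2835, 0.411]
orientation: [0.538, 0.459, -0.486, -0.513]
contact_force: [-0.2, -0.4, -0.5]
grip_width: 0.0914
```

Call:
apply_moves:
  commands:
    - {"claw": 1,"travel": [2.0,-1,2.5],"roll": 0}
    - {"claw": 1,"travel": [2.0,-1,2.5],"roll": 0}
    - {"claw": 1,"travel": [2.0,-1,0],"roll": 0}
    - {"claw": 1,"travel": [0,0,0],"roll": 0}
    - {"claw": 1,"travel": [0,0,0],"roll": 0}

```text
t: 36.52
tool_pos: [0.4967, -0.215, 0.4493]
orientation: [0.543, 0.461, -0.484, -0.509]
contact_force: [0.2, 0.5, -0.4]
grip_width: 0.0912
```

Run:
```python
from fit import *
K,M=cam("wrist"); im,d=imaging.read_camera("wrist"); P=cloud(d,K,M)
cv2.imwrite("pics/w6.png",cv2.resize(im,(800,600)))
rect(box(P,(.537,-.300),.04,.125,.14),"grip"); rect(box(P,(.537,-.300),.055,.073,.080),"flange"); rect(box(P,(.537,-.3),.07,.062,.0725),"rails")
F=box(P,(.537,-.3),.055,.073,.082); g=np.linalg.lstsq(np.c_[F[:,:2],np.ones(len(F))],F[:,2],rcond=None)[0]; print("flange slope",g[:2])
Q=P.reshape(-1,3); D=Q[:,:2]-[.5845,-.0455]; u=np.array([.0244,.9997]); s=D@u; l=D@[u[1],-u[0]]
for c in(-88,-44,0,44,88):
    z=lambda m: np.median(Q[m&(abs(s*1000-c)<15)&(Q[:,2]<.045)&(Q[:,2]>.015),2])
    print(c,z(abs(l)<.022)-z(abs(abs(l)-.036)<.003))
for n in("top","scene"):
    K,M=cam(n); im,d=imaging.read_camera(n); P=cloud(d,K,M)
    for lab in("tape_roll","carton","pot"):
        r=finder.cut_out(n,lab)[:1]
        for r in r: print(n,lab,r["p"],np.median(P[r["region"]&(d>0)],0).round(3))
    rect(box(P,(.537,-.300),.04,.125,.14),"grip")
```

```text
grip 860 [ 539.  -301.4] [30.1 39.2] 84.0 zmed 0.1337
flange 1617 [ 539.5 -301.6] [83.6 59.8] 83.8 zmed 0.0763
rails 341 [ 541.3 -299.3] [82.4 79.2] 83.2 zmed 0.0698
flange slope [ 0.00469693 -0.00330988]
-88 0.003919511954486837
-44 0.004082013717495836
0 0.004086508570630504
44 0.003973889125136715
88 0.00405029235525442
top tape_roll 0.71 [0.498 0.318 0.046]
top carton 0.74 [0.727 0.107 0.059]
grip 0 [0. 0.] [0. 0.] 0.0 zmed nan
scene tape_roll 0.88 [0.495 0.307 0.035]
scene pot 0.75 [0.386 0.019 0.032]
grip 123 [ 538.6 -304.4] [39.8 31.8] 3.1 zmed 0.1324
  return _methods._mean(a, axis=axis, dtype=dtype,
  ret = ret.dtype.type(ret / rcount)
```

View pics/w6.png

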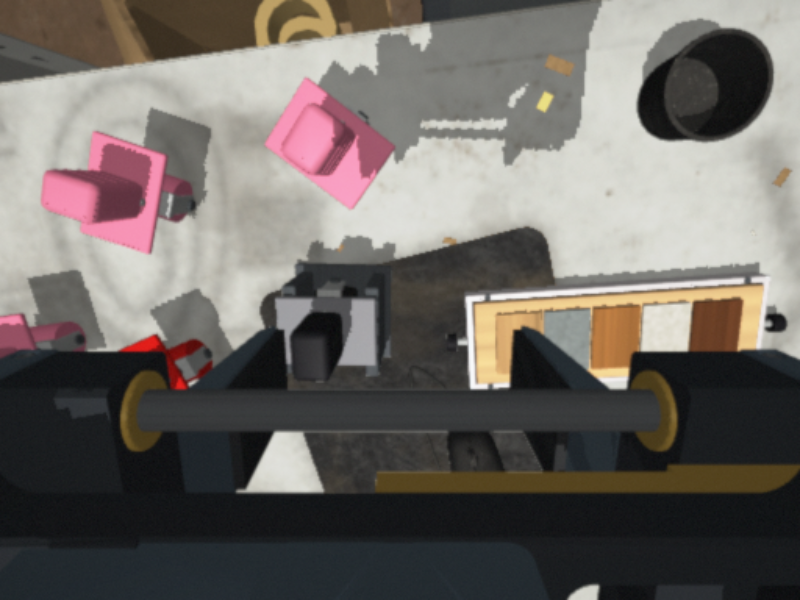

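The roller hangs level at (330,325), within about 2 mm of its original place. All chips read 4.0 mm above the bed, and the bystanders haven't moved. Handing in.

```bash
python3 -c "
from plant import job_done
print(job_done())"
```

```text
the job is handed in; nothing more can be done
None
```

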